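Dry-fit the lifts of a model hull on its building board

ROBOT

A 7-joint arm with a two-finger parallel gripper is mounted at the origin on a cart in front of the work surface, level with it; the furniture and walls round the work are solid. World frame = base frame: x ahead of the robot, y to its left, z up, the work surface at z = 0. Lengths are in m, angles in rad, forces in N, time in s.
With the tool pointing down it reaches from about 0.4 to 0.9 m from the base axis. Payload 5.5 kg.
Tool frame: the origin (TCP) lies midway between the tips of the shut fingers; the grasp point (between the pads) lies arm.grasp_offset behind it (arm.grasp_offset is the distance from the TCP to the grasp point, in m); z points along the fingers, y is the line along which they close (so a half turn about z gives the same grasp; the last joint's range is limited). The gripper opens to 85 mm and grips with 20 to 120 N. Pads are 22 mm wide; open, the fingers measure 114 mm over their backs; the gripper's body (76 mm by 85 mm) begins 54 mm behind the grasp point. The pads swing forward as they close: fully open they stand 13 mm farther back than shut.
Start: joints at [1.585, 0.501, -0.427, 1.55, 0.221, 1.138, -0.21], TCP at [0.16, -0.63, 0.202] pointing down, gripper open.
Joint ranges: [-2.88, 2.88], [-0.31, 2.03], [-1.54, 1.56], [0.2, 2.42], [-1.41, 4.55], [0.19, 2.02], [-2.57, 2.57]. Speed limits (rad/s): [2.57, 2.57, 3.14, 3.14, 3.14, 3.14, 3.14].

INTERFACE

Orientations are given as a 3x3 rotation matrix whose columns are the frame's x, y, z axes.
In Python, from rig import arm gives the robot as it stands.
- The arm moves only by the tool carry_out, never from a script. Its arguments are lists of equal length, an entry for each row: "delta_pos": the shift along the tool's x, y, z in cm, a list of three; "dr": the turn, a rotation vector about the tool's x, y, z in degrees, a list of three. A call has 1 to 12 rows; each row is the pose to reach, as a shift and turn from the pose commanded when the call began, along the tool's axes at that moment; what a row does not reach only later rows make up. A row lasts 1/10 s, in which the tool goes at most 50 mm and 8.59 degrees, less where a joint would pass 70% of its speed; a pose out of reach is approached as far as the arm can. A call with a gripper value outside its range is refused whole. "jaw" is the opening, from 0 (shut) to 1 (fully open), set as the call begins (left out, the last holds). The fingers move at their own pace and stop on an object; "force" is the grip in N (left out, the last holds). Time passes only in rows, so rows that repeat a pose let the fingers close. It gives the time, the measured TCP pose, the force, the opening and the grip force at its end, in the units of the state.
- arm.read_state(): the state, without advancing time (a new reading comes with each control period).
- arm.snapshot(name): name is "side" or "top"; returns a dict with "frame" (400x640x3 uint8, red, green, blue), "fx", "fy", "cx", "cy" (pixels), "extrinsics" (4x4, takes a point from world to camera coordinates). Camera axes: x right, y up, looking along -z (the intrinsics and any distortion apply to the point x, -y, -z); pixel columns grow to the right and rows downward; lengths in m; the calibration is good to about 2 mm. A picture is of the moment at which its call begins. There is no depth.
- arm.close_job(): hands the job in; it is judged then, once.
Trained networks look in a picture, given as the dict that the camera call returned (one of the last four; its "shot" number tells which), for a name from the list of things; names that differ only in an ending like _2 or _b are one class to them, and where a whole thing is asked for, a point or a joint stands for the part that bears it (a point fixed in the world has none). Each returns a list of dicts, best first, with "score" (0 to 1); they miss things now and then, are a little off and sometimes report something else, mostly with a low value. They report only what shows in the picture. A call takes as long as a camera call.
- arm.find_in(picture, query): "extent" ([left, top, width, height] in pixels, round what is visible of it).
- arm.trace(picture, query): "mask" (400x640 bool, what is visible of it) and "extent" ([left, top, width, height] in pixels, round what is visible of it).
- arm.spot_point(picture, query): "centre" ([column, row] in pixels: a listed point, or the origin of a listed thing).
The state is a dict: "time_s": time; "qpos": joint angles; "qd": joint speeds; "joint_efforts": joint torques, N m; "eef_pos": TCP position; "ee_rot": TCP orientation; "contact_force": force on the tool from outside, world axes, zero at the start; "moment": the same for the moment, N m; "gripper_width": opening from 0.0 (shut) to 1.0 (fully open); "finger_force": force on a finger pad.
Only numpy, scipy, OpenCV 4.12 (cv2) and the standard library are available. Lean on these libraries where they do the work, as an engineer would, in place of code of your own. Each camera call takes 0.05 s, during which the arm holds its last target. There are 200 camera calls.

TASK

Dry-fit the model hull before gluing: slide the four boat-shaped wooden lifts down over both dowels of the building board, the widest first and each narrower one on top of the last, every pointed bow over the end where the bow is drawn on the board, each seated flat. Leave the glue bottle, the tape roll and the blue tin where they are.

Things in the scene. Friction and masses are not known exactly. Their poses are not given: they have to be found in the camera images.
- lift_pale: Hull lift, pale yellow wood: loose flat boat-shaped board, 156 x 58 x 12 mm (widest, first). Origin: underside, amidships at the full width and balance point; z up, x to the pointed bow (86 mm ahead; square stern 70 mm behind). Through holes: round, 14 mm, at x = +36 mm; slot 19 x 14 mm at x = -36 mm. Sides nearly parallel at the origin: grip there, along y.
- lift_red: Hull lift, red mahogany: loose flat boat-shaped board, 144 x 52 x 12 mm (second). Origin: underside, amidships at the full width and balance point; z up, x to the pointed bow (79 mm ahead; square stern 65 mm behind). Through holes: round, 14 mm, at x = +36 mm; slot 19 x 14 mm at x = -36 mm. Sides nearly parallel at the origin: grip there, along y.
- lift_brown: Hull lift, mid-brown teak: loose flat boat-shaped board, 132 x 46 x 12 mm (third). Origin: underside, amidships at the full width and balance point; z up, x to the pointed bow (73 mm ahead; square stern 59 mm behind). Through holes: round, 14 mm, at x = +36 mm; slot 19 x 14 mm at x = -36 mm. Sides nearly parallel at the origin: grip there, along y.
- lift_dark: Hull lift, very dark brown walnut: loose flat boat-shaped board, 120 x 40 x 12 mm (narrowest, last). Origin: underside, amidships at the full width and balance point; z up, x to the pointed bow (66 mm ahead; square stern 54 mm behind). Through holes: round, 14 mm, at x = +36 mm; slot 19 x 14 mm at x = -36 mm. Sides nearly parallel at the origin: grip there, along y.
- building_board: Fixed plywood board 200 x 90 x 18 mm with a pencilled boat plan. Origin: underside, midway between its two upright dowels; x to the drawn bow, z up. Dowels at x = +36 and -36 mm, 10 mm thick, 56 mm above the board's top (z = 18 mm), last 12 mm tapered to 3 mm. Holes have 2 mm play: a lift slides down freely, its origin over the board's.
- bow_dowel (a point): Foot of the board's bow dowel, on its axis at the board's top surface: this is the end the bows must point to.
- wood_glue: Bystander: white glue bottle with yellow nozzle, 59 mm thick, 182 mm tall, standing beside the lifts; origin under its centre.
- masking_tape: Bystander: roll of masking tape lying flat, 96 mm across, 25 mm high; origin under its centre.
- stamp_tin: Bystander: closed blue tin box lying flat, 75 x 121 x 24 mm; origin under its centre.

How it is judged:
On the way, in this order (a step that is already met when the one before it is completed fails the run):
1. the pale lift is seated on the dowels on the board, bow to the bow (x of lift_pale in the frame of building_board between -0.006 and 0.006 m and y of lift_pale in the frame of building_board between -0.006 and 0.006 m and z of lift_pale in the frame of building_board between 0.015 and 0.021 m and x of bow_dowel in the frame of lift_pale between 0.026 and 0.046 m and y of bow_dowel in the frame of lift_pale between -0.006 and 0.006 m and angle between lift_pale's own z axis and vertical below 0.06 rad and linear speed of lift_pale below 0.02 m/s), for 0.2 s.
2. the red lift is seated on the dowels on the pale lift, bow to the bow (x of lift_red in the frame of building_board between -0.006 and 0.006 m and y of lift_red in the frame of building_board between -0.006 and 0.006 m and z of lift_red in the frame of building_board between 0.027 and 0.033 m and x of bow_dowel in the frame of lift_red between 0.026 and 0.046 m and y of bow_dowel in the frame of lift_red between -0.006 and 0.006 m and angle between lift_red's own z axis and vertical below 0.06 rad and linear speed of lift_red below 0.02 m/s), for 0.2 s.
3. the mid-brown lift is seated on the dowels on the red lift, bow to the bow (x of lift_brown in the frame of building_board between -0.006 and 0.006 m and y of lift_brown in the frame of building_board between -0.006 and 0.006 m and z of lift_brown in the frame of building_board between 0.039 and 0.045 m and x of bow_dowel in the frame of lift_brown between 0.026 and 0.046 m and y of bow_dowel in the frame of lift_brown between -0.006 and 0.006 m and angle between lift_brown's own z axis and vertical below 0.06 rad and linear speed of lift_brown below 0.02 m/s), for 0.2 s.
4. the dark lift is seated on the dowels on the mid-brown lift, bow to the bow (x of lift_dark in the frame of building_board between -0.006 and 0.006 m and y of lift_dark in the frame of building_board between -0.006 and 0.006 m and z of lift_dark in the frame of building_board between 0.051 and 0.057 m and x of bow_dowel in the frame of lift_dark between 0.026 and 0.046 m and y of bow_dowel in the frame of lift_dark between -0.006 and 0.006 m and angle between lift_dark's own z axis and vertical below 0.06 rad and linear speed of lift_dark below 0.02 m/s), for 0.2 s.
At the end, for the whole second after the job is handed in: All four lifts sit flat over both dowels in the order pale, red, mid-brown, dark from the board up (heights within 3 mm of 0, 12, 24 and 36 mm above the board's top), centred within 6 mm along and across, bow over the bow dowel's end, level within 0.06 rad and at rest (all of step 1 and all of step 2 and all of step 3 and all of step 4); the robot touches nothing.
It fails at once if the glue bottle is pushed or tipped (distance of wood_glue from where it was at the start of the episode above 0.03 m or angle between wood_glue's own z axis and vertical above 0.3 rad).
It fails at once if the tape roll or the tin is pushed away (distance of any of masking_tape, stamp_tin from where it was at the start of the episode above 0.03 m).
It also fails if it takes over 128 s, if anything falls off the work surface, if the arm or the gripper's body presses on something with over 40 N, if the wrist force passes 120 N, or if a joint passes its speed limit or range.

## Working session

There is one attempt and no reset: what is moved stays moved. The work goes in short steps, Python scripts to look and compute and a tool call to move; the robot and the scene stay as the last step left them, time stands still between calls to the robot, and variables do not carry over. Pictures are saved under pics/ and viewed, at most 14 in all, crops included, and the job is handed in when it is done.

Besides the shell and the picture viewer there is one more tool, called after ">>>" as name(argument=value, ...), one argument or row to a line, values as JSON. carry_out: Moves the arm, as the interface text tells. Its arguments: {"type":"object","properties":{"delta_pos":{"type":"array"},"dr":{"type":"array"},"jaw":{"type":"number"},"force":{"type":"number"}},"required":["delta_pos","dr"]}

```bash
ls; mkdir -p pics
python3 - <<'E'
from rig import arm
import cv2,numpy as np
s=arm.read_state();print(arm.grasp_offset,s)
for n in("top","side"):
    p=arm.snapshot(n);cv2.imwrite(f"pics/{n}0.png",p["frame"][:,:,::-1])
    print({k:v for k,v in p.items() if k!="frame"})
E
```

```text
pics
0.0187 {'time_s': 0.0, 'qpos': array([ 1.58520965,  0.5018332 , -0.42683488,  1.55146642,  0.22080329,
        1.13827974, -0.21025712]), 'qd': array([ 0.00052314,  0.00101186, -0.0005932 , -0.00042691,  0.00018894,
        0.00037338,  0.00174393]), 'joint_efforts': array([ 7.71177984e-04, -5.69527030e+01, -5.81629470e+00, -2.80943656e+01,
        1.05832380e-02,  1.19284829e-02, -2.34365034e-07]), 'eef_pos': array([ 0.15984991, -0.62926456,  0.20136561]), 'ee_rot': array([[ 9.69177254e-01,  2.46364150e-01, -3.94192595e-04],
       [ 2.46364451e-01, -9.69175427e-01,  1.88403979e-03],
       [ 8.21180853e-05, -1.92308356e-03, -9.99998148e-01]]), 'contact_force': array([ 0.22282747,  0.59914252, -0.49190666]), 'moment': array([ 0.02696071, -0.05245842, -0.07443006]), 'finger_force': 0.0, 'gripper_width': 1.001799959248192}
{'fx': 514.4794667427153, 'fy': 514.4794667427153, 'cx': 322.1702315135771, 'cy': 191.1832742110487, 'extrinsics': array([[ 2.17497032e-02, -9.99763440e-01,  1.19968851e-04,
        -6.66528440e-02],
       [ 9.95983842e-01,  2.16779027e-02,  8.68691820e-02,
        -5.34015281e-01],
       [-8.68512329e-02, -1.76989189e-03,  9.96219720e-01,
        -1.39101915e+00],
       [ 0.00000000e+00,  0.00000000e+00,  0.00000000e+00,
         1.00000000e+00]]), 'shot': 1}
{'fx': 375.3927972592379, 'fy': 375.3927972592379, 'cx': 326.1840411405074, 'cy': 199.24897612922487, 'extrinsics': array([[-0.92885937, -0.37028497,  0.01045491,  0.49466209],
       [ 0.24426778, -0.5910394 ,  0.76876894, -0.21786734],
       [-0.27848432,  0.71663203,  0.63944117, -0.86912363],
       [ 0.        ,  0.        ,  0.        ,  1.        ]]), 'shot': 2}
```

View pics/top0.png

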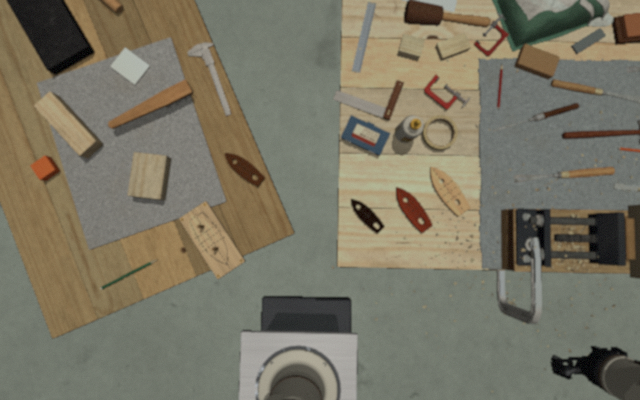

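View pics/side0.png

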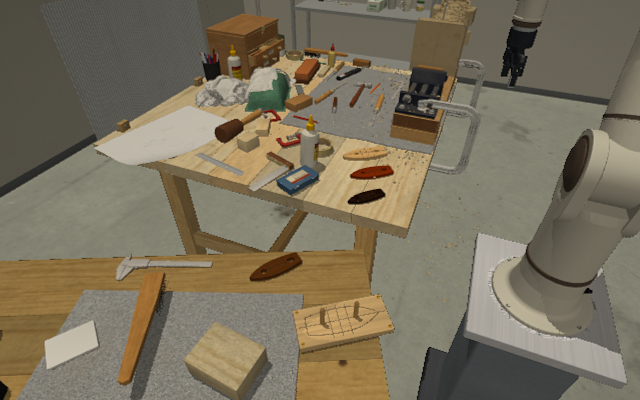

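The top picture shows pale (448,191), red (412,210) and dark (367,216) on the right table. Brown (244,168) and the board with its dowels (212,240) are on the left table. The glue (410,127), tape (438,133) and tin (366,135) stand behind the lifts.

```bash
cat > h.py <<'E'
from rig import arm
import cv2,numpy as np
L={'lift_pale':(.086,.070,.058),'lift_red':(.079,.065,.052),'lift_brown':(.073,.059,.046),'lift_dark':(.066,.054,.040)}
def toplane(p,px,z):
    px=np.atleast_2d(px).astype(float);E=p["extrinsics"];R=E[:3,:3];c=-R.T@E[:3,3]
    d=np.c_[(px[:,0]-p["cx"])/p["fx"],-(px[:,1]-p["cy"])/p["fy"],-np.ones(len(px))]@R
    return c+d*((z-c[2])/d[:,2])[:,None]
def topix(p,X):
    q=np.atleast_2d(X)@p["extrinsics"][:3,:3].T+p["extrinsics"][:3,3]
    return np.c_[p["cx"]+p["fx"]*q[:,0]/-q[:,2],p["cy"]-p["fy"]*q[:,1]/-q[:,2]]
def lift(p,n,z=.012):
    "pose from mask: origin xy and bow heading"
    t=arm.trace(p,n)[0];m=t["mask"]
    r,c=np.nonzero(m);X=toplane(p,np.c_[c,r],z)[:,:2];mu=X.mean(0)
    w,V=np.linalg.eigh(np.cov((X-mu).T));a=V[:,1]
    u=(X-mu)@a
    if (u**3).mean()<0:a=-a;u=-u
    v=(X-mu)@[-a[1],a[0]]
    b,s,wd=L[n]
    o=mu+a*((u.max()-b)+(u.min()+s))/2
    return o,np.degrees(np.arctan2(a[1],a[0])),(u.max()-u.min(),v.max()-v.min(),t["score"],(u**3).mean()/u.std()**3)
E
python3 - <<'E'
from h import *
p=arm.snapshot("top")
for n in L:
    o,a,i=lift(p,n);print(n,o.round(4),round(a,1),np.round(i,3))
    for r in arm.spot_point(p,n)[:1]:print('  spot',toplane(p,r["centre"],0)[0].round(4),r["score"])
for n in('bow_dowel','building_board','wood_glue','masking_tape','stamp_tin'):
    for r in arm.spot_point(p,n)[:2]:print(n,toplane(p,r["centre"],.018 if n=='bow_dowel' else 0)[0].round(4),r["score"],r["centre"])
f=p["frame"]
a=cv2.resize(f[190:290,160:260],(600,600),interpolation=3)
cv2.imwrite("pics/c1.png",a[:,:,::-1])
a=cv2.resize(f[100:240,335:475],(600,600),interpolation=3)
cv2.imwrite("pics/c2.png",a[:,:,::-1])
E
```

```text
lift_pale [ 0.5415 -0.407 ] 36.4 [0.154 0.06  0.9   0.119]
  spot [ 0.5389 -0.4113  0.    ] 0.76
lift_red [ 0.4878 -0.3086] 37.2 [0.141 0.053 0.58  0.072]
lift_brown [0.5925 0.1589] 53.2 [0.127 0.046 0.84  0.037]
  spot [0.5913 0.1702 0.    ] 0.83
lift_dark [ 0.4695 -0.1822] 45.7 [0.117 0.039 0.96  0.08 ]
  spot [ 0.4734 -0.1756  0.    ] 0.74
bow_dowel [0.3742 0.232  0.018 ] 0.63 [215.9, 247.8]
bow_dowel [ 0.5397 -0.4013  0.018 ] 0.25 [447.7, 192.5]
building_board [0.3994 0.248  0.    ] 0.95 [211.8, 238.4]
wood_glue [ 0.7131 -0.2783  0.    ] 0.93 [402.6, 130.9]
wood_glue [0.3742 0.2268 0.    ] 0.17 [219.1, 247.7]
masking_tape [ 0.7076 -0.3785  0.    ] 0.89 [438.1, 133.6]
stamp_tin [ 0.6895 -0.1657  0.    ] 0.82 [362.6, 138.3]
```

View pics/c1.png

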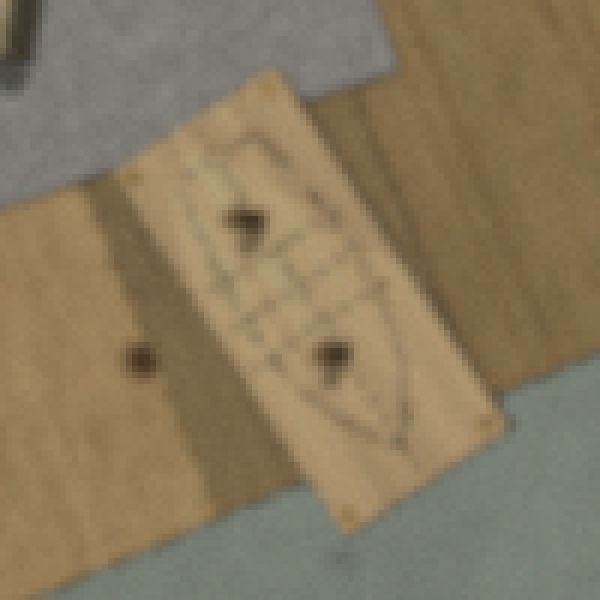

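View pics/c2.png

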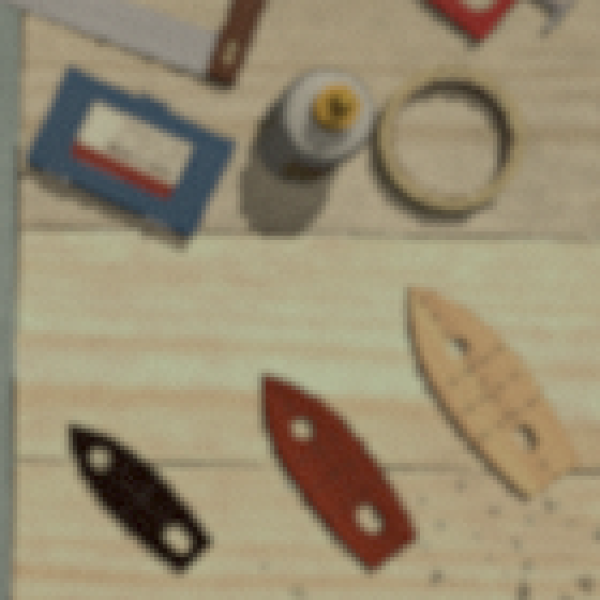

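```bash
cat >> h.py <<'E'
from scipy.optimize import minimize
def outline(n,k):
    if n=='building_board': return np.array([[.1,.045],[-.1,.045],[-.1,-.045],[.1,-.045]]),.018
    b,s,w=L[n];x=np.r_[np.linspace(b,0,14),np.linspace(0,-s,8)[1:]]
    y=w/2*np.where(x>0,1-np.clip(x/b,0,1)**k[0],1-k[1]*(x/s)**2)
    return np.r_[np.c_[x,y],np.c_[x,-y][::-1]],.012
def hullpx(p,n,v,z0=0):
    P,h=outline(n,v[3:]);c,s=np.cos(v[2]),np.sin(v[2])
    Q=P@np.array([[c,s],[-s,c]])+v[:2]
    X=np.r_[np.c_[Q,np.full(len(Q),z0)],np.c_[Q,np.full(len(Q),z0+h)]]
    return cv2.convexHull(topix(p,X).astype(np.float32))[:,0]
def fit(p,n,v0,z0=0,shape=True):
    "refine x,y,yaw by matching the silhouette of the prism to the mask; S = pixel upsampling"
    t=arm.trace(p,n)[0];m=t["mask"].astype(np.uint8);S=8
    if n in L:
        cs=cv2.findContours(m,cv2.RETR_EXTERNAL,cv2.CHAIN_APPROX_NONE)[0];m=cv2.drawContours(m,cs,-1,1,-1)
    x,y,w,h=cv2.boundingRect(m);x-=6;y-=6;w+=12;h+=12
    M=cv2.GaussianBlur(m[y:y+h,x:x+w].astype(np.float32),(0,0),.7)
    def cost(v):
        q=((hullpx(p,n,v,z0)-[x,y]+.5)*S*16).astype(np.int32)
        I=cv2.fillPoly(np.zeros((h*S,w*S),np.uint8),[q],255,shift=4)
        I=cv2.resize(I,(w,h),interpolation=cv2.INTER_AREA)/255.
        return ((cv2.GaussianBlur(I.astype(np.float32),(0,0),.7)-M)**2).sum()
    v0=list(v0)+([2.2,.35] if n in L and len(v0)==3 else [])
    st=np.array([.004,.004,.06,.3,.1][:len(v0)])
    best=None
    for d in (0,.1,-.1):
        u=np.array(v0);u[2]+=d
        r=minimize(cost,u,method='Nelder-Mead',options=dict(initial_simplex=np.r_[[u],u+np.diag(st)],maxiter=400,xatol=1e-5,fatol=1e-3))
        if best is None or r.fun<best.fun:best=r
    return best.x,best.fun,t["score"]
E
python3 - <<'E'
from h import *
p=arm.snapshot("top");s=arm.snapshot("side")
V={'lift_pale':(.5415,-.407,36.4),'lift_red':(.4878,-.3086,37.2),'lift_brown':(.5925,.1589,53.2),'lift_dark':(.4695,-.1822,45.7),'building_board':(.4,.248,-150)}
ft=p["frame"].copy();F={}
for n,v in V.items():
    r,c,sc=fit(p,n,(v[0],v[1],np.radians(v[2])))
    F[n]=r;print(n,r[:2].round(4),np.degrees(r[2]).round(1),r[3:].round(2),round(float(c),1),sc)
np.savez("poses.npz",**F)
def draw(pic,box,k,name):
    x,y,w,h=box;a=cv2.resize(pic["frame"][y:y+h,x:x+w],(w*k,h*k),interpolation=3)
    for n,r in F.items():
        z=.018 if n[0]=='b' else .012
        R=np.array([np.cos(r[2]),np.sin(r[2])])
        for d in(.036,-.036):
            zs=(z,z+.056) if n[0]=='b' else (z,)
            q=((topix(pic,[[*(r[:2]+d*R),zz] for zz in zs])-[x,y]+.5)*k).astype(int)
            for i in q:cv2.circle(a,tuple(map(int,i)),3,(0,255,0),1)
        q=((hullpx(pic,n,r)-[x,y]+.5)*k).astype(np.int32);cv2.polylines(a,[q],True,(255,0,255),1)
    return a[:,:,::-1]
A=np.hstack([draw(p,(160,190,100,100),4,0),draw(s,(285,285,120,80),4,0)[:400] if 0 else cv2.copyMakeBorder(draw(s,(290,285,100,70),4,0),0,120,0,0,0)])
cv2.imwrite("pics/c3.png",A)
cv2.imwrite("pics/c4.png",np.hstack([draw(p,(345,155,130,85),4,0),draw(p,(215,140,70,85),4,0)]))
E
```

```text
lift_pale [ 0.5433 -0.4073] 36.7 [2.32 0.31] 4.2 0.83
lift_red [ 0.4899 -0.3084] 36.4 [2.19 0.36] 3.0 0.9
lift_brown [0.5941 0.1616] 52.8 [2.62 0.35] 2.9 0.9
lift_dark [ 0.4717 -0.181 ] 43.9 [1.83 0.55] 5.4 0.84
building_board [0.3953 0.2452] -144.7 [] 21.2 0.77
```

View pics/c3.png

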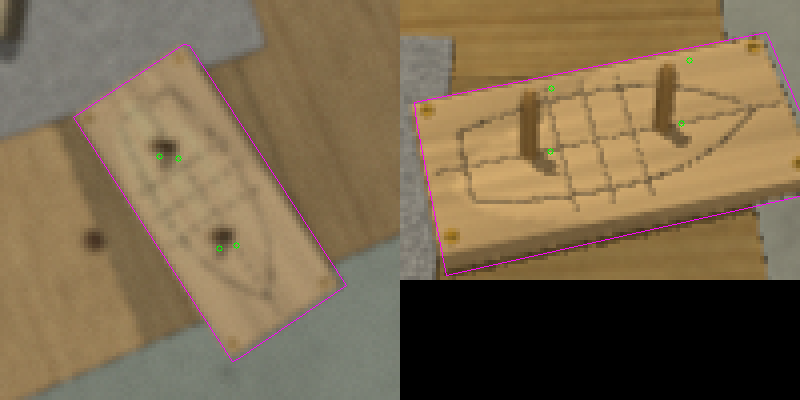

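View pics/c4.png

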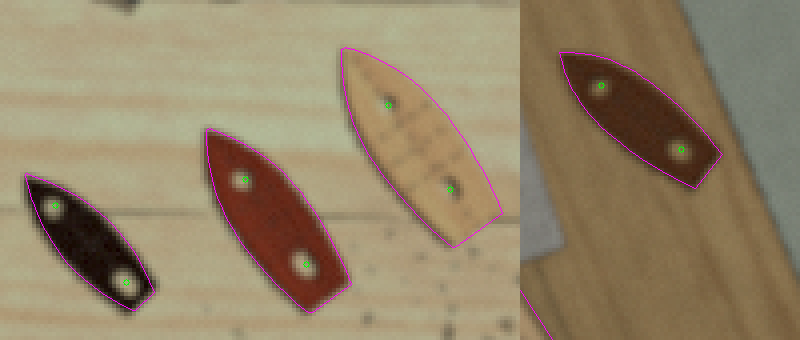

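The lift outlines fit well. In the side view the dowel feet (531,157) and (664,128) of the crop sit about 10 mm sternward of the board's middle, so I'll solve for the dowel origin.

```bash
cat >> h.py <<'E'
def delta(x,y,z,th):
    s=arm.read_state();R=s["ee_rot"];th=np.radians(th)
    T=np.array([[np.cos(th),np.sin(th),0],[np.sin(th),-np.cos(th),0],[0,0,-1]])
    d=R.T@(np.array([x,y,z])-s["eef_pos"])*100
    from scipy.spatial.transform import Rotation as Ro
    r=Ro.from_matrix(R.T@T).as_rotvec(degrees=True)
    print("d cm",d.round(2),"dr",r.round(1),"| at",s["eef_pos"].round(4),"th",np.degrees(np.arctan2(R[1,0],R[0,0])).round(1),"F",s["contact_force"].round(1),"w",round(s["gripper_width"]*85,1),"t",s["time_s"].__round__(1),"q",s["qpos"].round(2))
E
python3 - <<'E'
from h import *
from scipy.optimize import least_squares
s=arm.snapshot("side")
c=np.array([[531,155],[663,127],[529,92],[666,66]])/4+[190,285]-.5
b=np.load("poses.npz")["building_board"]
def mod(v,th):
    R=np.array([np.cos(th),np.sin(th)])
    return topix(s,[[*(np.array(v)+d*R),z] for d,z in((-.036,.018),(.036,.018),(-.036,.074),(.036,.074))])
c[:,0]+=0
r=least_squares(lambda v:(mod(v[:2],v[2])-c).ravel(),[.4035,.251,b[2]])
print(r.x[:2],np.degrees(r.x[2]),r.fun.round(2))
delta(.30,-.40,.30,30)
E
```

```text
[0.40460306 0.25138097] -144.93210162531426 [-0.42 -0.01 -0.34  0.2   0.17  0.07  0.55 -0.28]
d cm [ 19.22 -18.84  -9.76] dr [  0.    0.  -15.7] | at [ 0.1601 -0.63    0.2024] th 14.3 F [ 0.2  1.  -0. ] w 85.1 t 1.2 q [ 1.59  0.5  -0.43  1.55  0.22  1.14 -0.21]
```

>>> carry_out(
  delta_pos=[
    [0, 0, -5],
    [0, 0, -9.8],
    [5, -5, -9.8],
    [19.2, -18.8, -9.8],
    [19.2, -18.8, -9.8],
    [19.2, -18.8, -9.8],
    [19.2, -18.8, -9.8],
    [19.2, -18.8, -9.8],
    [19.2, -18.8, -9.8],
  ],
  dr=[
    [0, 0, 0],
    [0, 0, 0],
    [0, 0, -8],
    [0, 0, -15.7],
    [0, 0, -15.7],
    [0, 0, -15.7],
    [0, 0, -15.7],
    [0, 0, -15.7],
    [0, 0, -15.7],
  ],
  jaw=0.88,
  force=40,
)

```text
time_s: 2.1
eef_pos: [0.3023, -0.3977, 0.3012]
ee_rot: [[0.863, 0.505, 0.0], [0.505, -0.863, -0.001], [-0.0, 0.001, -1.0]]
contact_force: [0.3, 0.1, 0.7]
gripper_width: 0.885
finger_force: 0.0
```

```bash
python3 -c "
from h import *
delta(.5433,-.4073,.05,36.7)"
```

```text
d cm [20.33 12.97 25.13] dr [ 0.1  0.  -6.4] | at [ 0.3023 -0.3977  0.3012] th 30.3 F [0.3 0.1 0.7] w 75.3 t 2.1 q [ 1.44  0.15 -0.64  1.79  0.1   1.23 -0.26]
```

>>> carry_out(
  delta_pos=[
    [20.3, 13, 8],
    [20.3, 13, 8],
    [20.3, 13, 8],
    [20.3, 13, 8],
    [20.3, 13, 8],
    [20.3, 13, 8],
    [20.3, 13, 13],
    [20.3, 13, 18],
    [20.3, 13, 22],
    [20.3, 13, 25.1],
    [20.3, 13, 25.1],
    [20.3, 13, 25.1],
  ],
  dr=[
    [0, 0, -6.4],
    [0, 0, -6.4],
    [0, 0, -6.4],
    [0, 0, -6.4],
    [0, 0, -6.4],
    [0, 0, -6.4],
    [0, 0, -6.4],
    [0, 0, -6.4],
    [0, 0, -6.4],
    [0, 0, -6.4],
    [0, 0, -6.4],
    [0, 0, -6.4],
  ],
)

```text
time_s: 3.3
eef_pos: [0.5399, -0.4131, 0.0493]
ee_rot: [[0.806, 0.591, -0.001], [0.591, -0.806, 0.0], [-0.001, -0.001, -1.0]]
contact_force: [0.8, -0.5, 0.6]
gripper_width: 0.879
finger_force: 0.0
```

```bash
python3 -c "
from h import *
delta(.5433,-.4073,.0,36.7)
a=arm.snapshot('top')['frame'][140:240,385:505]
b=arm.snapshot('side')['frame'][90:215,285:445]
cv2.imwrite('pics/g1.png',np.hstack([cv2.resize(a,(480,400)),cv2.resize(b,(320,250))[:, :] if 0 else cv2.copyMakeBorder(cv2.resize(b,(320,250)),0,150,0,0,0)])[:,:,::-1])"
```

```text
d cm [ 0.63 -0.26  4.93] dr [-0.   0.  -0.4] | at [ 0.5399 -0.4131  0.0493] th 36.3 F [ 0.8 -0.5  0.6] w 74.7 t 3.3 q [ 0.99  0.76 -0.57  1.57  0.47  0.95 -0.66]
```

View pics/g1.png

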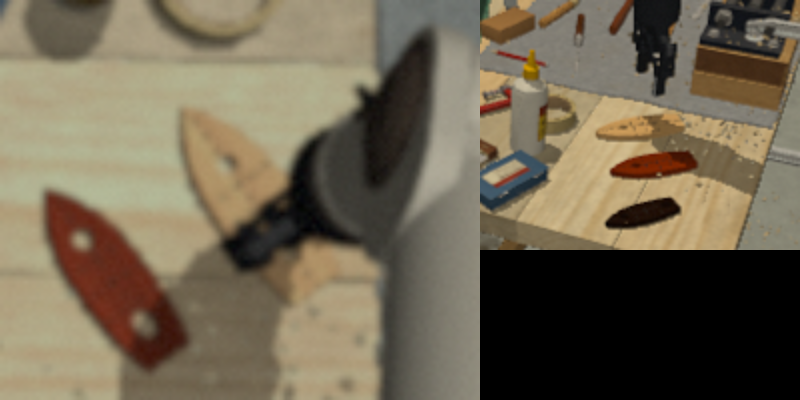

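```bash
python3 -c "
from h import *
e=arm.read_state()['eef_pos'];R=arm.read_state()['ee_rot']
for n in('top','side'):
    p=arm.snapshot(n);print(n,topix(p,[e,e+[0,0,.01]-R[:,1]*.047,e+[0,0,.01]+R[:,1]*.047,[.5433,-.4073,.012]]).round(1).tolist())"
```

```text
top [[455.3, 190.7], [442.1, 200.4], [470.4, 180.3], [449.3, 191.4]]
side [[368.6, 141.1], [373.6, 145.7], [364.3, 131.8], [366.7, 151.8]]
```

>>> carry_out(
  delta_pos=[
    [0.6, -0.25, 1.5],
    [0.6, -0.25, 3],
    [0.6, -0.25, 4],
    [0.6, -0.25, 4.5],
    [0.6, -0.25, 4.8],
    [0.6, -0.25, 5.0],
    [0.6, -0.25, 5.0],
  ],
  dr=[
    [0, 0, -0.4],
    [0, 0, -0.4],
    [0, 0, -0.4],
    [0, 0, -0.4],
    [0, 0, -0.4],
    [0, 0, -0.4],
    [0, 0, -0.4],
  ],
)

```text
time_s: 4.2
eef_pos: [0.5441, -0.4062, -0.0007]
ee_rot: [[0.801, 0.598, 0.0], [0.598, -0.801, 0.0], [0.0, 0.0, -1.0]]
contact_force: [0.9, -0.5, 0.2]
gripper_width: 0.88
finger_force: 0.0
```

```bash
python3 -c "
from h import *
delta(.5433,-.4073,-.005,36.7)"
```

```text
d cm [-0.13  0.04  0.43] dr [ 0.  -0.   0.1] | at [ 0.5441 -0.4062 -0.0007] th 36.8 F [ 0.9 -0.5  0.2] w 74.8 t 4.2 q [ 0.97  0.82 -0.54  1.59  0.51  0.88 -0.69]
```

>>> carry_out(
  delta_pos=[
    [-0.1, 0.05, 0.2],
    [-0.1, 0.05, 0.2],
    [-0.1, 0.05, 0.2],
    [-0.1, 0.05, 0.2],
    [-0.1, 0.05, 0.2],
    [-0.1, 0.05, 0.2],
    [-0.1, 0.05, 0.2],
    [-0.1, 0.05, 0.2],
  ],
  dr=[
    [0, 0, 0],
    [0, 0, 0],
    [0, 0, 0],
    [0, 0, 0],
    [0, 0, 0],
    [0, 0, 0],
    [0, 0, 0],
    [0, 0, 0],
  ],
  jaw=0.3,
  force=40,
)

```text
time_s: 5.0
eef_pos: [0.5436, -0.4072, -0.0026]
ee_rot: [[0.801, 0.598, 0.0], [0.598, -0.801, -0.0], [0.0, 0.0, -1.0]]
contact_force: [-0.4, -0.2, 0.5]
gripper_width: 0.301
finger_force: 0.0
```

```bash
python3 -c "
from h import *
a=arm.snapshot('top')['frame'][140:240,385:505]
b=arm.snapshot('side')['frame'][110:180,325:405]
cv2.imwrite('pics/g2.png',np.hstack([cv2.resize(a,(360,300)),cv2.resize(b,(400,350))[:300]])[:,:,::-1])"
```

```text
(no output)
```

View pics/g2.png

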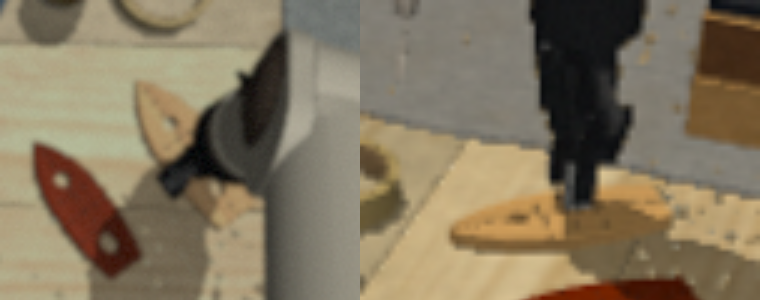

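```bash
python3 -c "
from h import *
F=np.load('poses.npz')
p=arm.snapshot('top');s=arm.snapshot('side')
for n in('lift_red','lift_dark','lift_brown'):
    for z0 in(-.03,-.02,-.01,0,.01):
        v,c,_=fit(p,n,F[n],z0) if z0 else (F[n],0,0)
        m=arm.trace(s,n)[0]['mask'];r=cv2.fillPoly(np.zeros((400,640),np.uint8),[hullpx(s,n,v,z0).round().astype(np.int32)],1)>0
        print(n,z0,v[:2].round(4),'IoU',round((m&r).sum()/(m|r).sum(),3))
e=arm.read_state()['eef_pos'];print(e,topix(s,[e,e+[0,0,.015]]))
" | tee /dev/stderr | tail -0
cat > zc.py <<'E'
from h import *
F=np.load('poses.npz')
p=arm.snapshot('top');s=arm.snapshot('side')
for n in('lift_red','lift_dark','lift_brown'):
    for z0 in(-.03,-.02,-.01,0,.01):
        v,c,_=fit(p,n,F[n],z0)
        t=arm.trace(s,n)
        if not t: print(n,'none');continue
        m=t[0]['mask'];r=cv2.fillPoly(np.zeros((400,640),np.uint8),[hullpx(s,n,v,z0).round().astype(np.int32)],1)>0
        print(n,z0,v[:2].round(4),'IoU',round((m&r).sum()/(m|r).sum(),3))
e=arm.read_state()['eef_pos'];print(e,topix(s,[e,e+[0,0,.015]]))
E
python3 zc.py
```

```text
lift_red -0.03 [ 0.4895 -0.3146] IoU 0.294
lift_red -0.02 [ 0.489  -0.3129] IoU 0.464
lift_red -0.01 [ 0.4887 -0.3109] IoU 0.684
lift_red 0 [ 0.4886 -0.3087] IoU 0.853
lift_red 0.01 [ 0.4878 -0.3071] IoU 0.629
lift_dark -0.03 [ 0.4699 -0.1867] IoU 0.234
lift_dark -0.02 [ 0.4694 -0.1857] IoU 0.405
lift_dark -0.01 [ 0.4693 -0.1846] IoU 0.644
lift_dark 0 [ 0.4692 -0.1835] IoU 0.862
lift_dark 0.01 [ 0.469  -0.1825] IoU 0.623
lift_brown -0.03 [0.5972 0.1651] IoU 0.319
lift_brown -0.02 [0.5961 0.1641] IoU 0.472
lift_brown -0.01 [0.595  0.1625] IoU 0.695
lift_brown 0 [0.594  0.1614] IoU 0.922
lift_brown 0.01 [0.5928 0.1598] IoU 0.692
[ 0.54352669 -0.40716129 -0.00257835] [[366.33719858 155.37482156]
 [366.67760665 151.73334903]]
```

>>> carry_out(
  delta_pos=[
    [0, 0, -0.5],
    [0, 0, -0.5],
    [0, 0, -0.5],
    [0, 0, -0.3],
    [0, 0, 0],
    [0, 0, 0.3],
    [0, 0, 0.5],
  ],
  dr=[
    [0, 0, 0],
    [0, 0, 0],
    [0, 0, 0],
    [0, 0, 0],
    [0, 0, 0],
    [0, 0, 0],
    [0, 0, 0],
  ],
  jaw=0.85,
)

```text
time_s: 8.85
eef_pos: [0.5432, -0.407, -0.0082]
ee_rot: [[0.801, 0.598, -0.001], [0.598, -0.801, 0.0], [-0.0, -0.001, -1.0]]
contact_force: [-0.1, 0.3, 0.5]
gripper_width: 0.845
finger_force: 0.0
```

>>> carry_out(
  delta_pos=[
    [0, 0, 0.2],
    [0, 0, 0.4],
    [0, 0, 0.4],
  ],
  dr=[
    [0, 0, 0],
    [0, 0, 0],
    [0, 0, 0],
  ],
)

```text
time_s: 9.15
eef_pos: [0.5433, -0.407, -0.012]
ee_rot: [[0.801, 0.598, -0.0], [0.598, -0.801, 0.0], [-0.0, -0.001, -1.0]]
contact_force: [-0.6, 0.4, -0.1]
gripper_width: 0.851
finger_force: 0.0
```

>>> carry_out(
  delta_pos=[
    [0, 0, 0.2],
    [0, 0, 0.4],
    [0, 0, 0.4],
  ],
  dr=[
    [0, 0, 0],
    [0, 0, 0],
    [0, 0, 0],
  ],
)

```text
time_s: 9.45
eef_pos: [0.5433, -0.4071, -0.0159]
ee_rot: [[0.801, 0.598, -0.0], [0.598, -0.801, 0.0], [-0.0, -0.0, -1.0]]
contact_force: [-0.1, 1.0, -0.6]
gripper_width: 0.85
finger_force: 0.0
```

>>> carry_out(
  delta_pos=[
    [0, 0, 0.2],
    [0, 0, 0.3],
    [0, 0, 0.3],
  ],
  dr=[
    [0, 0, 0],
    [0, 0, 0],
    [0, 0, 0],
  ],
)

```text
time_s: 9.75
eef_pos: [0.5434, -0.4071, -0.0188]
ee_rot: [[0.801, 0.598, -0.0], [0.598, -0.801, 0.0], [-0.0, -0.0, -1.0]]
contact_force: [0.2, -0.8, 0.2]
gripper_width: 0.848
finger_force: 0.0
```

>>> carry_out(
  delta_pos=[
    [0, 0, 0.2],
    [0, 0, 0.3],
    [0, 0, 0.3],
  ],
  dr=[
    [0, 0, 0],
    [0, 0, 0],
    [0, 0, 0],
  ],
)

```text
time_s: 10.05
eef_pos: [0.5434, -0.4071, -0.0218]
ee_rot: [[0.801, 0.598, -0.0], [0.598, -0.801, 0.0], [-0.0, -0.0, -1.0]]
contact_force: [-0.4, -0.3, 0.3]
gripper_width: 0.848
finger_force: 0.0
```

```bash
python3 -c "
from h import *
a=arm.snapshot('top')['frame'][140:240,385:505]
b=arm.snapshot('side')['frame'][110:180,325:405]
cv2.imwrite('pics/g3.png',np.hstack([cv2.resize(a,(360,300)),cv2.resize(b,(400,350))[:300]])[:,:,::-1])"
```

```text
(no output)
```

View pics/g3.png

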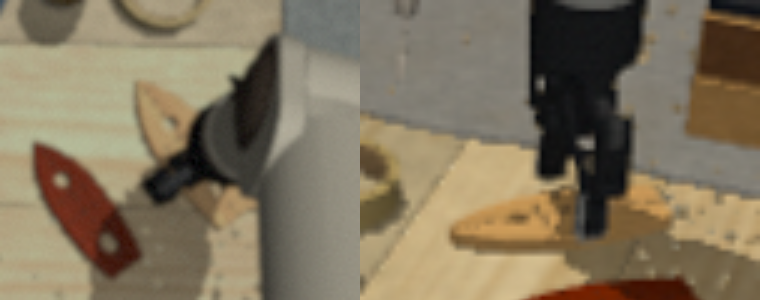

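>>> carry_out(
  delta_pos=[
    [0, 0, 0],
    [0, 0, 0],
    [0, 0, 0],
    [0, 0, 0],
    [0, 0, 0],
    [0, 0, 0],
  ],
  dr=[
    [0, 0, 0],
    [0, 0, 0],
    [0, 0, 0],
    [0, 0, 0],
    [0, 0, 0],
    [0, 0, 0],
  ],
  jaw=0.4,
  force=40,
)

```text
time_s: 10.75
eef_pos: [0.5456, -0.4073, -0.0176]
ee_rot: [[0.801, 0.599, 0.003], [0.599, -0.801, -0.002], [0.001, 0.003, -1.0]]
contact_force: [-4.0, 3.8, 19.6]
gripper_width: 0.403
finger_force: 10.0
```

>>> carry_out(
  delta_pos=[
    [0, 0, -0.5],
    [0, 0, -1],
    [0, 0, -1],
    [0, 0, -1],
    [0, 0, -1],
    [0, 0, -0.5],
    [0, 0, 0],
    [0, 0, 0.2],
    [0, 0, 0.4],
    [0, 0, 0.5],
  ],
  dr=[
    [0, 0, 0],
    [0, 0, 0],
    [0, 0, 0],
    [0, 0, 0],
    [0, 0, 0],
    [0, 0, 0],
    [0, 0, 0],
    [0, 0, 0],
    [0, 0, 0],
    [0, 0, 0],
  ],
  jaw=0.85,
)

```text
time_s: 11.75
eef_pos: [0.5434, -0.407, -0.027]
ee_rot: [[0.801, 0.598, -0.0], [0.598, -0.801, 0.0], [-0.0, -0.0, -1.0]]
contact_force: [-0.1, -0.3, 0.3]
gripper_width: 0.848
finger_force: 0.0
```

>>> carry_out(
  delta_pos=[
    [0, 0, 0.2],
    [0, 0, 0.4],
    [0, 0, 0.4],
  ],
  dr=[
    [0, 0, 0],
    [0, 0, 0],
    [0, 0, 0],
  ],
)

```text
time_s: 12.05
eef_pos: [0.5433, -0.4071, -0.0309]
ee_rot: [[0.801, 0.598, -0.0], [0.598, -0.801, 0.0], [-0.0, -0.0, -1.0]]
contact_force: [0.1, 0.3, 0.6]
gripper_width: 0.852
finger_force: 0.0
```

>>> carry_out(
  delta_pos=[
    [0, 0, 0.2],
    [0, 0, 0.3],
    [0, 0, 0.3],
  ],
  dr=[
    [0, 0, 0],
    [0, 0, 0],
    [0, 0, 0],
  ],
)

```text
time_s: 12.35
eef_pos: [0.5434, -0.4071, -0.0338]
ee_rot: [[0.801, 0.598, -0.0], [0.598, -0.801, 0.0], [-0.0, -0.0, -1.0]]
contact_force: [0.9, -0.0, -0.1]
gripper_width: 0.847
finger_force: 0.0
```

>>> carry_out(
  delta_pos=[
    [0, 0, -0.3],
    [0, 0, -0.3],
    [0, 0, -0.3],
    [0, 0, -0.3],
    [0, 0, -0.3],
    [0, 0, -0.3],
    [0, 0, -0.3],
  ],
  dr=[
    [0, 0, 0],
    [0, 0, 0],
    [0, 0, 0],
    [0, 0, 0],
    [0, 0, 0],
    [0, 0, 0],
    [0, 0, 0],
  ],
  jaw=0.5,
  force=40,
)

```text
time_s: 13.05
eef_pos: [0.5439, -0.4074, -0.0301]
ee_rot: [[0.801, 0.598, 0.001], [0.598, -0.801, -0.0], [0.0, 0.001, -1.0]]
contact_force: [0.1, -0.1, 5.9]
gripper_width: 0.667
finger_force: 44.0
```

>>> carry_out(
  delta_pos=[
    [0, 0, -2],
    [0, 0, -5],
    [0, 0, -9],
    [0, 0, -13],
    [0, 0, -17],
    [0, 0, -17],
    [0, 0, -17],
  ],
  dr=[
    [0, 0, 0],
    [0, 0, 0],
    [0, 0, 0],
    [0, 0, 0],
    [0, 0, 0],
    [0, 0, 0],
    [0, 0, 0],
  ],
)

```text
time_s: 13.75
eef_pos: [0.544, -0.4076, 0.1415]
ee_rot: [[0.801, 0.598, 0.002], [0.598, -0.801, -0.002], [0.0, 0.003, -1.0]]
contact_force: [-0.2, 0.5, -0.8]
gripper_width: 0.66
finger_force: 43.4
```

```bash
python3 -c "
from h import *
delta(.4045,.2513,.14,36.8)
delta(.48,-.10,.14,120)
p=arm.snapshot('side');q=arm.snapshot('top')
cv2.imwrite('pics/g4.png',np.hstack([cv2.resize(q['frame'][120:250,380:510],(400,400)),cv2.resize(p['frame'][60:190,300:430],(400,400))])[:,:,::-1])"
```

```text
d cm [ 2.825e+01 -6.114e+01 -1.000e-02] dr [ 0.2 -0.  -0. ] | at [ 0.544  -0.4076  0.1415] th 36.8 F [-0.2  0.5 -0.8] w 56.1 t 13.8 q [ 1.02  0.65 -0.62  1.52  0.41  1.1  -0.62]
d cm [ 13.28 -28.47   0.08] dr [  0.1   0.1 -83.2] | at [ 0.544  -0.4076  0.1415] th 36.8 F [-0.2  0.5 -0.8] w 56.1 t 13.8 q [ 1.02  0.65 -0.62  1.52  0.41  1.1  -0.62]
```

View pics/g4.png

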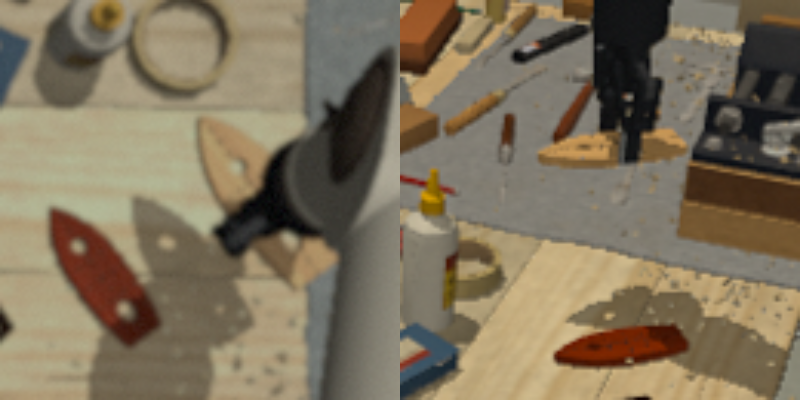

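>>> carry_out(
  delta_pos=[
    [3, -6, 0],
    [13.3, -28.5, 0],
    [13.3, -28.5, 0],
    [13.3, -28.5, 0],
    [13.3, -28.5, 0],
    [13.3, -28.5, 0],
    [13.3, -28.5, 0],
    [13.3, -28.5, 0],
    [13.3, -28.5, 0],
    [13.3, -28.5, 0],
    [13.3, -28.5, 0],
    [13.3, -28.5, 0],
  ],
  dr=[
    [0, 0, -8],
    [0, 0, -16],
    [0, 0, -24],
    [0, 0, -32],
    [0, 0, -40],
    [0, 0, -48],
    [0, 0, -56],
    [0, 0, -64],
    [0, 0, -72],
    [0, 0, -80],
    [0, 0, -83],
    [0, 0, -83],
  ],
)

```text
time_s: 15.05
eef_pos: [0.4782, -0.099, 0.1381]
ee_rot: [[-0.497, 0.868, -0.003], [0.868, 0.497, 0.002], [0.003, -0.001, -1.0]]
contact_force: [-0.5, 0.4, -0.0]
gripper_width: 0.666
finger_force: 43.4
```

```bash
python3 -c "
from h import *
delta(.4045,.2513,.12,215.2)"
```

```text
d cm [34.06 11.    1.89] dr [  0.1  -0.2 -95.4] | at [ 0.4782 -0.099   0.1381] th 119.8 F [-0.5  0.4 -0. ] w 56.6 t 15.1 q [ 1.03  0.48 -1.09  1.99  0.52  0.98  0.21]
```

>>> carry_out(
  delta_pos=[
    [3, 1, 0],
    [6, 2, 0],
    [9, 3, 0],
    [12, 4, 0],
    [16, 5, 0],
    [20, 6.5, 0],
    [24, 8, 0],
    [28, 9, 0],
    [32, 10.3, 0],
    [34, 11, 0],
    [34, 11, 0],
    [34, 11, 0],
  ],
  dr=[
    [0, 0, -8],
    [0, 0, -16],
    [0, 0, -24],
    [0, 0, -32],
    [0, 0, -40],
    [0, 0, -48],
    [0, 0, -56],
    [0, 0, -64],
    [0, 0, -72],
    [0, 0, -80],
    [0, 0, -88],
    [0, 0, -95.4],
  ],
)

```text
time_s: 16.25
eef_pos: [0.4051, 0.2513, 0.1387]
ee_rot: [[-0.814, -0.581, -0.001], [-0.581, 0.814, -0.0], [0.001, 0.001, -1.0]]
contact_force: [-0.3, 0.2, 0.3]
gripper_width: 0.665
finger_force: 43.4
```

```bash
python3 -c "
from h import *
delta(.4045,.2513,.12,215.2)"
```

```text
d cm [0.05 0.03 1.87] dr [ 0.  -0.1  0.3] | at [0.4051 0.2513 0.1387] th -144.5 F [-0.3  0.2  0.3] w 56.5 t 16.2 q [ 0.45  0.7  -1.41  2.02  0.77  1.13  0.89]
```

>>> carry_out(
  delta_pos=[
    [0, 0, 3],
    [0, 0, 6],
    [0, 0, 7.9],
    [0, 0, 7.9],
    [0, 0, 7.9],
  ],
  dr=[
    [0, 0, 0.3],
    [0, 0, 0.3],
    [0, 0, 0.3],
    [0, 0, 0.3],
    [0, 0, 0.3],
  ],
)

```text
time_s: 16.75
eef_pos: [0.4057, 0.2506, 0.0603]
ee_rot: [[-0.821, -0.571, -0.001], [-0.571, 0.821, -0.0], [0.001, 0.001, -1.0]]
contact_force: [0.4, -0.3, -0.9]
gripper_width: 0.661
finger_force: 43.4
```

```bash
cat >> h.py <<'E'
ZB=.030 # underside height minus eef z
def fitheld(p,n,pose):
    "along-axis/lateral offset of a held lift (tool frame origin = pose) from mask edges, gripper treated as unknown"
    t=arm.trace(p,n)[0];m=t["mask"];k=np.load("poses.npz")[n][3:]
    z0=pose[2]+ZB;best=[]
    A=m.sum()
    for dx in np.arange(-.012,.0121,.001):
        for dy in np.arange(-.006,.0061,.001):
            c,s=np.cos(pose[3]),np.sin(pose[3])
            v=np.r_[pose[0]+c*dx-s*dy,pose[1]+s*dx+c*dy,pose[3],k]
            q=hullpx(p,n,v,z0)
            H=cv2.fillPoly(np.zeros((1600,2560),np.uint8),[((q+.5)*64).round().astype(np.int32)],1,shift=4)
            H=cv2.resize(H.astype(np.float32),(640,400),interpolation=cv2.INTER_AREA)
            # mask outside model is an error; model uncovered counts only near the ends
            u=np.mean(q,0)
            a=topix(p,[[pose[0]+c*d,pose[1]+s*d,z0+.006] for d in(.0,.03,-.03)])
            ax=a[1]-a[2];L2=ax@ax;yy,xx=np.nonzero((H>0)|m)
            w=np.abs(((xx-a[0,0])*ax[0]+(yy-a[0,1])*ax[1])/L2*.06)>.03
            best.append(((((H[yy,xx]-m[yy,xx])**2)*w).sum(),dx,dy))
    best.sort();return [tuple(np.round(b,4)) for b in best[:3]],t["score"],A
def held(n,view=None):
    s=arm.read_state();R=s["ee_rot"];e=s["eef_pos"];th=np.arctan2(R[1,0],R[0,0])
    for c in("top","side"):
        p=arm.snapshot(c);print(c,fitheld(p,n,(*e,th)))
        if view:
            x,y,w,h=(165,190,100,100) if c=="top" else (280,240,110,110)
            a=cv2.resize(p["frame"][y:y+h,x:x+w],(400,400),interpolation=3)
            k=np.load("poses.npz")[n][3:]
            q=((hullpx(p,n,np.r_[e[:2],th,k],e[2]+ZB)-[x,y]+.5)*400/w).astype(np.int32);cv2.polylines(a,[q],True,(255,0,255),1)
            b=np.array([.4045,.2513]);D=np.array([np.cos(np.radians(-144.8)),np.sin(np.radians(-144.8))])
            for d in(-.036,.036):
                for z in(.018,.074):
                    u=((topix(p,[[*(b+d*D),z]])[0]-[x,y]+.5)*400/w).astype(int);cv2.circle(a,tuple(map(int,u)),3,(0,255,0),1)
            view.append(a)
E
python3 - <<'E'
from h import *
V=[];held('lift_pale',V);cv2.imwrite('pics/h1.png',np.hstack(V)[:,:,::-1]);delta(.4045,.2513,.04,215.2)
E
```

```text
Traceback (most recent call last):
  File "h.py", line 83, in held
    p=arm.snapshot(c);print(c,fitheld(p,n,(*e,th)))
                              ~~~~~~~^^^^^^^^^^^^^
  File "h.py", line 63, in fitheld
    t=arm.trace(p,n)[0];m=t["mask"];k=np.load("poses.npz")[n][3:]
      ~~~~~~~~~~~~~~^^^
IndexError: list index out of range
```

```bash
sed -i 's/p=arm.snapshot(c);print(c,fitheld(p,n,(\*e,th)))/p=arm.snapshot(c);print(c,fitheld(p,n,(*e,th)) if arm.trace(p,n) else None)/' h.py
python3 - <<'E'
from h import *
V=[];held('lift_pale',V);cv2.imwrite('pics/h1.png',np.hstack(V)[:,:,::-1]);delta(.4045,.2513,.04,215.2)
E
```

```text
top ([(np.float64(1161.8594), np.float64(0.0), np.float64(0.004)), (np.float64(1161.9141), np.float64(0.001), np.float64(0.001)), (np.float64(1162.2227), np.float64(-0.003), np.float64(0.003))], 0.73, np.int64(585))
side ([(np.float64(101.3945), np.float64(0.0), np.float64(0.0)), (np.float64(102.2031), np.float64(0.001), np.float64(0.001)), (np.float64(102.4883), np.float64(0.0), np.float64(0.001))], 0.67, np.int64(1231))Traceback (most recent call last):
  File "<stdin>", line 2, in <module>
    return _nx.concatenate(arrs, 1, dtype=dtype, casting=casting)
           ~~~~~~~~~~~~~~~^^^^^^^^^^^^^^^^^^^^^^^^^^^^^^^^^^^^^^^
ValueError: need at least one array to concatenate
```

Side camera: the held lift matches the tool pose with zero offset. Descending in guarded steps.

```bash
sed -i 's/if view:/if view is not None:/' h.py; python3 -c "
from h import *
delta(.4045,.2513,.036,215.2)"
```

```text
d cm [0.13 0.19 2.49] dr [-0.   0.  -0.4] | at [0.4066 0.2505 0.0609] th -145.2 F [ 0.1  0.2 -0.2] w 56.2 t 17.1 q [ 0.35  0.78 -1.26  2.07  0.91  1.01  0.79]
```

>>> carry_out(
  delta_pos=[
    [0.13, 0.19, 0],
    [0.13, 0.19, 1],
    [0.13, 0.19, 1.6],
    [0.13, 0.19, 1.6],
    [0.13, 0.19, 1.6],
  ],
  dr=[
    [0, 0, -0.4],
    [0, 0, -0.4],
    [0, 0, -0.4],
    [0, 0, -0.4],
    [0, 0, -0.4],
  ],
)

```text
time_s: 17.65
eef_pos: [0.4038, 0.2513, 0.044]
ee_rot: [[-0.816, -0.577, -0.001], [-0.577, 0.816, -0.0], [0.001, 0.0, -1.0]]
contact_force: [0.0, -0.1, -0.1]
gripper_width: 0.663
finger_force: 43.4
```

```bash
python3 -c "
from h import *
delta(.4045,.2513,.030,215.2)
V=[];held('lift_pale',V);cv2.imwrite('pics/h1.png',np.hstack(V)[:,:,::-1])
"
```

```text
d cm [-0.06 -0.04  1.4 ] dr [ 0.  -0.   0.1] | at [0.4038 0.2513 0.044 ] th -144.7 F [ 0.  -0.1 -0.1] w 56.3 t 17.6 q [ 0.33  0.8  -1.23  2.08  0.94  0.99  0.77]
top ([(np.float64(653.8477), np.float64(-0.012), np.float64(0.006)), (np.float64(655.2656), np.float64(-0.009), np.float64(0.006)), (np.float64(657.0273), np.float64(-0.008), np.float64(0.006))], 0.6, np.int64(316))
side ([(np.float64(114.8945), np.float64(0.0), np.float64(0.0)), (np.float64(115.4609), np.float64(0.001), np.float64(0.0)), (np.float64(116.3672), np.float64(0.001), np.float64(0.001))], 0.89, np.int64(1177))
```

View pics/h1.png

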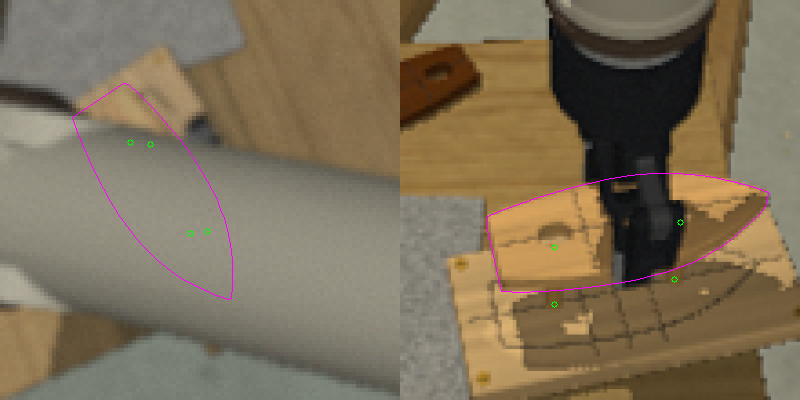

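The side picture shows the outline on the held lift, and the stern hole (555,232) sits right over the dowel tip mark (555,247). Continuing down.

>>> carry_out(
  delta_pos=[
    [-0.06, -0.04, 0.4],
    [-0.06, -0.04, 0.8],
    [-0.06, -0.04, 1.2],
    [-0.06, -0.04, 1.6],
    [-0.06, -0.04, 1.6],
  ],
  dr=[
    [0, 0, 0],
    [0, 0, 0],
    [0, 0, 0],
    [0, 0, 0],
    [0, 0, 0],
  ],
)

```text
time_s: 18.45
eef_pos: [0.4044, 0.251, 0.0277]
ee_rot: [[-0.817, -0.577, -0.001], [-0.577, 0.817, -0.001], [0.001, 0.0, -1.0]]
contact_force: [-0.8, 1.1, -0.7]
gripper_width: 0.661
finger_force: 43.4
```

>>> carry_out(
  delta_pos=[
    [0, 0, 0.5],
    [0, 0, 1],
    [0, 0, 1.5],
    [0, 0, 1.5],
  ],
  dr=[
    [0, 0, 0],
    [0, 0, 0],
    [0, 0, 0],
    [0, 0, 0],
  ],
)

```text
time_s: 18.85
eef_pos: [0.4044, 0.251, 0.0127]
ee_rot: [[-0.817, -0.577, -0.001], [-0.577, 0.817, -0.001], [0.001, 0.0, -1.0]]
contact_force: [0.1, -0.4, 1.2]
gripper_width: 0.661
finger_force: 43.4
```

>>> carry_out(
  delta_pos=[
    [0, 0, 0.6],
    [0, 0, 1.2],
    [0, 0, 1.8],
    [0, 0, 2.2],
    [0, 0, 2.2],
  ],
  dr=[
    [0, 0, 0],
    [0, 0, 0],
    [0, 0, 0],
    [0, 0, 0],
    [0, 0, 0],
  ],
)

```text
time_s: 19.35
eef_pos: [0.4044, 0.2511, -0.0092]
ee_rot: [[-0.817, -0.577, -0.001], [-0.577, 0.817, -0.0], [0.001, 0.0, -1.0]]
contact_force: [0.2, -0.2, 0.2]
gripper_width: 0.668
finger_force: 43.4
```

>>> carry_out(
  delta_pos=[
    [0, 0, 0.2],
    [0, 0, 0.2],
  ],
  dr=[
    [0, 0, 0],
    [0, 0, 0],
  ],
)

```text
time_s: 19.55
eef_pos: [0.4048, 0.2514, -0.0107]
ee_rot: [[-0.817, -0.577, 0.0], [-0.577, 0.817, -0.0], [0.0, -0.0, -1.0]]
contact_force: [-1.0, -0.2, -0.5]
gripper_width: 0.659
finger_force: 43.4
```

>>> carry_out(
  delta_pos=[
    [0, 0, 0.1],
    [0, 0, 0.1],
    [0, 0, 0.1],
    [0, 0, 0.1],
    [0, 0, 0.1],
    [0, 0, -3],
    [0, 0, -7],
    [0, 0, -11],
    [0, 0, -15],
    [0, 0, -16],
    [0, 0, -16],
  ],
  dr=[
    [0, 0, 0],
    [0, 0, 0],
    [0, 0, 0],
    [0, 0, 0],
    [0, 0, 0],
    [0, 0, 0],
    [0, 0, 0],
    [0, 0, 0],
    [0, 0, 0],
    [0, 0, 0],
    [0, 0, 0],
  ],
  jaw=0.85,
)

```text
time_s: 20.65
eef_pos: [0.4059, 0.2518, 0.1507]
ee_rot: [[-0.817, -0.577, 0.003], [-0.577, 0.817, 0.001], [-0.003, -0.001, -1.0]]
contact_force: [-0.3, -0.0, -0.5]
gripper_width: 0.851
finger_force: 0.0
```

```bash
python3 -c "
from h import *
delta(.4045,.2513,.15,125)
delta(.48,-.10,.15,125)
p=arm.snapshot('side')
t=arm.trace(p,'lift_pale')[0];m=t['mask'];k=np.load('poses.npz')['lift_pale'][3:]
for z in(.015,.018,.021,.025,.03):
    r=cv2.fillPoly(np.zeros((400,640),np.uint8),[hullpx(p,'lift_pale',np.r_[.4045,.2513,np.radians(-144.8),k],z).round().astype(np.int32)],1)>0
    print(z,round((m&r).sum()/(m|r).sum(),3),t['score'])
cv2.imwrite('pics/i1.png',cv2.resize(p['frame'][240:350,280:400],(600,550))[:,:,::-1])
"
```

```text
d cm [0.14 0.04 0.07] dr [ 0.1  0.2 90.2] | at [0.4059 0.2518 0.1507] th -144.8 F [-0.3 -0.  -0.5] w 72.4 t 20.6 q [ 0.46  0.67 -1.42  2.01  0.75  1.14  0.9 ]
d cm [ 14.23 -33.01   0.06] dr [ 0.1  0.2 90.2] | at [0.4059 0.2518 0.1507] th -144.8 F [-0.3 -0.  -0.5] w 72.4 t 20.6 q [ 0.46  0.67 -1.42  2.01  0.75  1.14  0.9 ]
0.015 0.859 0.61
0.018 0.862 0.61
0.021 0.837 0.61
0.025 0.757 0.61
0.03 0.681 0.61
```

Pale seats at z≈18 mm. Next red.

>>> carry_out(
  delta_pos=[
    [1, -3, 0],
    [3, -7, 0],
    [5, -11, 0],
    [7, -15, 0],
    [8.5, -19, 0],
    [10, -23, 0],
    [11.5, -27, 0],
    [13, -30, 0],
    [14.2, -33, 0],
    [14.2, -33, 0],
    [14.2, -33, 0],
  ],
  dr=[
    [0, 0, 8],
    [0, 0, 16],
    [0, 0, 24],
    [0, 0, 32],
    [0, 0, 40],
    [0, 0, 48],
    [0, 0, 56],
    [0, 0, 64],
    [0, 0, 72],
    [0, 0, 80],
    [0, 0, 88],
  ],
)

```text
time_s: 21.85
eef_pos: [0.478, -0.1015, 0.1474]
ee_rot: [[-0.598, 0.801, -0.003], [0.801, 0.598, 0.001], [0.003, -0.002, -1.0]]
contact_force: [-0.5, 0.4, -0.3]
gripper_width: 0.857
finger_force: 0.0
```

```bash
python3 -c "
from h import *
p=arm.snapshot('top');F=np.load('poses.npz')
for n in('lift_red','lift_dark'):
    r=fit(p,n,F[n]);print(n,r[0].round(4),np.degrees(r[0][2]),r[1])
delta(.489,-.3085,.06,36.4)"
```

```text
lift_red [ 0.4895 -0.308   0.6472  2.6262  0.2808] 37.0826417204276 5.169615745544434Traceback (most recent call last):
  File "<string>", line 5, in <module>
    r=fit(p,n,F[n]);print(n,r[0].round(4),np.degrees(r[0][2]),r[1])
  File "h.py", line 35, in fit
    t=arm.trace(p,n)[0];m=t["mask"].astype(np.uint8);S=8
      ~~~~~~~~~~~~~~^^^
IndexError: list index out of range
```

>>> carry_out(
  delta_pos=[
    [-3, -2, 0],
    [-6, -4, 0],
    [-9, -6, 0],
    [-12, -8, 0],
    [-15, -10, 0],
    [-17.2, -11.4, 0],
    [-17.2, -11.4, 2],
    [-17.2, -11.4, 4],
    [-17.2, -11.4, 6],
    [-17.2, -11.4, 8],
    [-17.2, -11.4, 9],
    [-17.2, -11.4, 9],
  ],
  dr=[
    [0, 0, 8],
    [0, 0, 16],
    [0, 0, 24],
    [0, 0, 32],
    [0, 0, 40],
    [0, 0, 48],
    [0, 0, 56],
    [0, 0, 64],
    [0, 0, 72],
    [0, 0, 80],
    [0, 0, 88],
    [0, 0, 90],
  ],
  jaw=0.8,
)

```text
time_s: 23.2
eef_pos: [0.4908, -0.3044, 0.0566]
ee_rot: [[0.795, 0.607, -0.005], [0.607, -0.795, 0.003], [-0.002, -0.005, -1.0]]
contact_force: [-1.2, -0.3, -0.4]
gripper_width: 0.803
finger_force: 0.0
```

```bash
python3 -c "
from h import *
delta(.4894,-.3083,0,36.6)"
```

```text
d cm [-0.34  0.25  5.66] dr [-0.3  0.1  0.8] | at [ 0.4908 -0.3044  0.0566] th 37.4 F [-1.2 -0.3 -0.4] w 68.3 t 23.2 q [ 0.99  0.61 -0.63  1.84  0.47  0.85 -0.79]
```

>>> carry_out(
  delta_pos=[
    [-0.34, 0.25, 1.5],
    [-0.34, 0.25, 3],
    [-0.34, 0.25, 3.5],
    [-0.34, 0.25, 3.5],
    [-0.34, 0.25, 3.5],
  ],
  dr=[
    [-0.3, 0.1, 0.8],
    [-0.3, 0.1, 0.8],
    [-0.3, 0.1, 0.8],
    [-0.3, 0.1, 0.8],
    [-0.3, 0.1, 0.8],
  ],
)

```text
time_s: 23.7
eef_pos: [0.4919, -0.3098, 0.0246]
ee_rot: [[0.804, 0.595, 0.005], [0.595, -0.804, -0.003], [0.002, 0.005, -1.0]]
contact_force: [-0.6, -0.4, 0.5]
gripper_width: 0.796
finger_force: 0.0
```

```bash
python3 -c "
from h import *
delta(.4894,-.3083,-.0285,36.6)"
```

```text
d cm [-0.12 -0.3   5.31] dr [ 0.3 -0.1 -0.1] | at [ 0.4919 -0.3098  0.0246] th 36.5 F [-0.6 -0.4  0.5] w 67.7 t 23.7 q [ 0.97  0.66 -0.6   1.85  0.5   0.79 -0.83]
```

>>> carry_out(
  delta_pos=[
    [-0.1, -0.2, 1],
    [-0.1, -0.2, 2.5],
    [-0.1, -0.2, 3.5],
    [-0.1, -0.2, 4.3],
    [-0.1, -0.2, 4.3],
    [-0.1, -0.2, 4.3],
  ],
  dr=[
    [0.2, 0, 0],
    [0.2, 0, 0],
    [0.2, 0, 0],
    [0.2, 0, 0],
    [0.2, 0, 0],
    [0.2, 0, 0],
  ],
)

```text
time_s: 24.3
eef_pos: [0.4898, -0.3089, -0.0189]
ee_rot: [[0.804, 0.594, 0.002], [0.594, -0.804, 0.0], [0.002, 0.001, -1.0]]
contact_force: [0.3, -0.1, -1.0]
gripper_width: 0.801
finger_force: 0.0
```

```bash
python3 -c "
from h import *
delta(.4894,-.3083,-.0285,36.6)"
```

```text
d cm [ 0.01 -0.07  0.96] dr [ 0.1 -0.1 -0.1] | at [ 0.4898 -0.3089 -0.0189] th 36.5 F [ 0.3 -0.1 -1. ] w 68.1 t 24.3 q [ 0.94  0.72 -0.55  1.86  0.55  0.72 -0.86]
```

>>> carry_out(
  delta_pos=[
    [0, -0.05, 0.5],
    [0, -0.05, 0.9],
    [0, -0.05, 0.95],
    [0, -0.05, 0.95],
  ],
  dr=[
    [0, 0, 0],
    [0, 0, 0],
    [0, 0, 0],
    [0, 0, 0],
  ],
)

```text
time_s: 24.7
eef_pos: [0.4894, -0.3087, -0.0282]
ee_rot: [[0.804, 0.594, 0.002], [0.594, -0.804, -0.0], [0.002, 0.002, -1.0]]
contact_force: [0.0, 0.4, -0.5]
gripper_width: 0.802
finger_force: 0.0
```

>>> carry_out(
  delta_pos=[
    [0, 0, 0],
    [0, 0, 0],
    [0, 0, 0],
    [0, 0, 0],
    [0, 0, 0],
    [0, 0, 0],
    [0, 0, 0],
  ],
  dr=[
    [0, 0, 0],
    [0, 0, 0],
    [0, 0, 0],
    [0, 0, 0],
    [0, 0, 0],
    [0, 0, 0],
    [0, 0, 0],
  ],
  jaw=0.4,
)

```text
time_s: 25.4
eef_pos: [0.4899, -0.309, -0.0277]
ee_rot: [[0.804, 0.594, 0.003], [0.594, -0.804, -0.001], [0.002, 0.003, -1.0]]
contact_force: [-1.1, -0.3, 5.6]
gripper_width: 0.594
finger_force: 42.0
```

>>> carry_out(
  delta_pos=[
    [0, 0, -2],
    [0, 0, -5],
    [0, 0, -9],
    [0, 0, -13],
    [0, 0, -17],
    [0, 0, -17],
  ],
  dr=[
    [0, 0, 0],
    [0, 0, 0],
    [0, 0, 0],
    [0, 0, 0],
    [0, 0, 0],
    [0, 0, 0],
  ],
)

```text
time_s: 26.0
eef_pos: [0.4927, -0.3104, 0.1474]
ee_rot: [[0.804, 0.594, 0.01], [0.594, -0.804, -0.006], [0.005, 0.011, -1.0]]
contact_force: [1.6, -0.2, -0.8]
gripper_width: 0.592
finger_force: 41.8
```

```bash
python3 -c "
from h import *
delta(.48,-.10,.15,120)"
```

```text
d cm [ 11.48 -17.67  -0.4 ] dr [  0.7   0.2 -83.5] | at [ 0.4927 -0.3104  0.1474] th 36.5 F [ 1.6 -0.2 -0.8] w 50.3 t 26.0 q [ 1.05  0.49 -0.7   1.78  0.37  0.99 -0.73]
```

>>> carry_out(
  delta_pos=[
    [1, -2, 0],
    [2.5, -4, 0],
    [4, -6, 0],
    [5.5, -8, 0],
    [7, -10, 0],
    [8, -12, 0],
    [9, -14, 0],
    [10, -16, 0],
    [11.5, -17.7, 0],
    [11.5, -17.7, 0],
    [11.5, -17.7, 0],
  ],
  dr=[
    [0, 0, -8],
    [0, 0, -16],
    [0, 0, -24],
    [0, 0, -32],
    [0, 0, -40],
    [0, 0, -48],
    [0, 0, -56],
    [0, 0, -64],
    [0, 0, -72],
    [0, 0, -80],
    [0, 0, -83],
  ],
)

```text
time_s: 27.1
eef_pos: [0.4758, -0.097, 0.1411]
ee_rot: [[-0.498, 0.867, 0.002], [0.867, 0.498, 0.0], [-0.0, 0.002, -1.0]]
contact_force: [0.4, -0.1, -0.3]
gripper_width: 0.591
finger_force: 41.8
```

```bash
python3 -c "
from h import *
delta(.4045,.2513,.13,215.2)"
```

```text
d cm [33.76 11.14  1.11] dr [  0.    0.1 -95.4] | at [ 0.4758 -0.097   0.1411] th 119.8 F [ 0.4 -0.1 -0.3] w 50.2 t 27.1 q [ 1.05  0.48 -1.12  2.    0.52  0.98  0.2 ]
```

>>> carry_out(
  delta_pos=[
    [3, 1, 0],
    [6, 2, 0],
    [9, 3, 0],
    [12, 4, 0],
    [16, 5, 0],
    [20, 6.5, 0],
    [24, 8, 0],
    [28, 9, 0],
    [32, 10.4, 0],
    [33.8, 11.1, 0],
    [33.8, 11.1, 0],
    [33.8, 11.1, 0],
  ],
  dr=[
    [0, 0, -8],
    [0, 0, -16],
    [0, 0, -24],
    [0, 0, -32],
    [0, 0, -40],
    [0, 0, -48],
    [0, 0, -56],
    [0, 0, -64],
    [0, 0, -72],
    [0, 0, -80],
    [0, 0, -88],
    [0, 0, -95.4],
  ],
)

```text
time_s: 28.3
eef_pos: [0.4059, 0.2518, 0.1408]
ee_rot: [[-0.816, -0.578, 0.002], [-0.578, 0.816, -0.0], [-0.001, -0.001, -1.0]]
contact_force: [-0.3, 0.7, -0.2]
gripper_width: 0.593
finger_force: 41.8
```

>>> carry_out(
  delta_pos=[
    [0, 0, 3],
    [0, 0, 6],
    [0, 0, 8],
    [0, 0, 8],
    [0, 0, 8],
    [0, 0, 8],
  ],
  dr=[
    [0, 0, 0],
    [0, 0, 0],
    [0, 0, 0],
    [0, 0, 0],
    [0, 0, 0],
    [0, 0, 0],
  ],
)

```text
time_s: 28.9
eef_pos: [0.4075, 0.2515, 0.0624]
ee_rot: [[-0.821, -0.572, 0.003], [-0.572, 0.821, 0.001], [-0.003, -0.001, -1.0]]
contact_force: [-0.8, -0.4, 0.1]
gripper_width: 0.59
finger_force: 41.8
```

```bash
python3 -c "
import h
from h import *
h.ZB=.0277
delta(.4045,.2513,.045,215.2)
held('lift_red',[])"
```

```text
d cm [0.26 0.16 1.74] dr [-0.1  0.2 -0.3] | at [0.4075 0.2515 0.0624] th -145.1 F [-0.8 -0.4  0.1] w 50.1 t 28.9 q [ 0.35  0.78 -1.27  2.07  0.92  1.02  0.78]
top ([(np.float64(542.8711), np.float64(-0.01), np.float64(0.006)), (np.float64(543.8789), np.float64(-0.012), np.float64(0.006)), (np.float64(544.75), np.float64(-0.008), np.float64(0.006))], 0.15, np.int64(270))
side ([(np.float64(90.168), np.float64(0.0), np.float64(0.0)), (np.float64(91.4141), np.float64(0.001), np.float64(0.0)), (np.float64(96.5586), np.float64(0.001), np.float64(0.001))], 0.86, np.int64(1067))
```

>>> carry_out(
  delta_pos=[
    [0.26, 0.16, 0],
    [0.26, 0.16, 0.8],
    [0.26, 0.16, 1.6],
    [0.26, 0.16, 1.6],
    [0.26, 0.16, 1.6],
    [0.26, 0.16, 1.6],
  ],
  dr=[
    [0, 0.2, -0.3],
    [0, 0.2, -0.3],
    [0, 0.2, -0.3],
    [0, 0.2, -0.3],
    [0, 0.2, -0.3],
    [0, 0.2, -0.3],
  ],
)

```text
time_s: 29.8
eef_pos: [0.404, 0.2509, 0.0455]
ee_rot: [[-0.817, -0.576, -0.0], [-0.576, 0.817, -0.002], [0.002, -0.001, -1.0]]
contact_force: [0.3, 0.4, -1.0]
gripper_width: 0.589
finger_force: 41.8
```

```bash
python3 -c "
from h import *
delta(.4045,.2513,.025,215.2)"
```

```text
d cm [-0.07  0.01  2.05] dr [-0.1 -0.1 -0. ] | at [0.404  0.2509 0.0455] th -144.8 F [ 0.3  0.4 -1. ] w 50.1 t 29.8 q [ 0.33  0.8  -1.24  2.08  0.95  1.    0.76]
```

>>> carry_out(
  delta_pos=[
    [-0.07, 0, 0.5],
    [-0.07, 0, 1],
    [-0.07, 0, 1.5],
    [-0.07, 0, 2],
    [-0.07, 0, 2.2],
    [-0.07, 0, 2.2],
  ],
  dr=[
    [0, 0, 0],
    [0, 0, 0],
    [0, 0, 0],
    [0, 0, 0],
    [0, 0, 0],
    [0, 0, 0],
  ],
)

```text
time_s: 30.4
eef_pos: [0.4043, 0.2509, 0.0231]
ee_rot: [[-0.817, -0.576, -0.001], [-0.576, 0.817, -0.003], [0.002, -0.002, -1.0]]
contact_force: [-1.1, 1.3, 0.1]
gripper_width: 0.594
finger_force: 41.8
```

>>> carry_out(
  delta_pos=[
    [0, 0, 0.6],
    [0, 0, 1.2],
    [0, 0, 1.7],
    [0, 0, 1.9],
    [0, 0, 1.9],
  ],
  dr=[
    [0, 0, 0],
    [0, 0, 0],
    [0, 0, 0],
    [0, 0, 0],
    [0, 0, 0],
  ],
)

```text
time_s: 30.9
eef_pos: [0.4043, 0.2509, 0.0041]
ee_rot: [[-0.817, -0.576, -0.001], [-0.576, 0.817, -0.003], [0.002, -0.002, -1.0]]
contact_force: [0.3, 0.5, -0.4]
gripper_width: 0.591
finger_force: 41.8
```

>>> carry_out(
  delta_pos=[
    [0, 0, 0.1],
    [0, 0, 0.1],
    [0, 0, 0.1],
    [0, 0, 0.1],
    [0, 0, 0.1],
    [0, 0, -3],
    [0, 0, -7],
    [0, 0, -11],
    [0, 0, -14],
    [0, 0, -14],
  ],
  dr=[
    [0, 0, 0],
    [0, 0, 0],
    [0, 0, 0],
    [0, 0, 0],
    [0, 0, 0],
    [0, 0, 0],
    [0, 0, 0],
    [0, 0, 0],
    [0, 0, 0],
    [0, 0, 0],
  ],
  jaw=0.8,
)

```text
time_s: 31.9
eef_pos: [0.4065, 0.2532, 0.1481]
ee_rot: [[-0.818, -0.576, 0.005], [-0.576, 0.818, 0.001], [-0.005, -0.002, -1.0]]
contact_force: [-0.1, 1.1, 0.0]
gripper_width: 0.802
finger_force: 0.0
```

```bash
cat >> h.py <<'E'
def seated(n,zs):
    p=arm.snapshot('side');t=arm.trace(p,n)
    if not t:print("no trace");return
    m=t[0]['mask'];k=np.load('poses.npz')[n][3:]
    for z in zs:
        r=cv2.fillPoly(np.zeros((400,640),np.uint8),[hullpx(p,n,np.r_[.4045,.2513,np.radians(-144.8),k],z).round().astype(np.int32)],1)>0
        print(n,z,round((m&r).sum()/(m|r).sum(),3),t[0]['score'])
E
python3 -c "
from h import *
seated('lift_red',(.024,.027,.03,.033,.036,.042))
p=arm.snapshot('top');F=np.load('poses.npz')
r=fit(p,'lift_brown',F['lift_brown']);print(r[0].round(4),np.degrees(r[0][2]),r[1])
delta(.594,.1614,.12,52.8)"
```

```text
lift_red 0.024 0.754 0.87
lift_red 0.027 0.774 0.87
lift_red 0.03 0.78 0.87
lift_red 0.033 0.772 0.87
lift_red 0.036 0.724 0.87
lift_red 0.042 0.608 0.87
[0.5939 0.1621 0.9228 2.5514 0.2591] 52.870435014243235 2.1883177757263184
d cm [-10.4  -18.21   2.35] dr [-3.000e-01  1.000e-01  1.623e+02] | at [0.4042 0.2505 0.1435] th -144.9 F [-0.2 -0.   0. ] w 68.1 t 32.1 q [ 0.45  0.69 -1.42  2.01  0.77  1.14  0.88]
```

>>> carry_out(
  delta_pos=[
    [-1, -2, 0],
    [-2, -4, 0],
    [-3, -5.5, 0],
    [-4, -7, 0],
    [-5, -8.5, 0],
    [-6, -10, 0],
    [-7, -12, 0],
    [-8, -14, 0],
    [-9, -16, 0],
    [-10, -17.5, 0],
    [-10.4, -18.2, 0],
  ],
  dr=[
    [0, 0, 8],
    [0, 0, 16],
    [0, 0, 24],
    [0, 0, 32],
    [0, 0, 40],
    [0, 0, 48],
    [0, 0, 56],
    [0, 0, 64],
    [0, 0, 72],
    [0, 0, 80],
    [0, 0, 88],
  ],
  jaw=0.74,
)

```text
time_s: 33.2
eef_pos: [0.5952, 0.1606, 0.1426]
ee_rot: [[-0.598, 0.802, -0.002], [0.802, 0.598, -0.003], [-0.001, -0.004, -1.0]]
contact_force: [-0.3, -0.3, -0.2]
gripper_width: 0.74
finger_force: 0.0
```

>>> carry_out(
  delta_pos=[
    [0, 0, 0],
    [0, 0, 0],
    [0, 0, 0],
    [0, 0, 1],
    [0, 0, 2],
    [0, 0, 3],
    [0, 0, 4],
    [0, 0, 5],
    [0, 0, 6],
    [0, 0, 7],
    [0, 0, 7],
    [0, 0, 7],
  ],
  dr=[
    [0, 0, 8],
    [0, 0, 16],
    [0, 0, 24],
    [0, 0, 32],
    [0, 0, 40],
    [0, 0, 48],
    [0, 0, 56],
    [0, 0, 64],
    [0, 0, 72],
    [0, 0, 74],
    [0, 0, 74],
    [0, 0, 74],
  ],
)

```text
time_s: 34.4
eef_pos: [0.5935, 0.1621, 0.0735]
ee_rot: [[0.598, 0.801, -0.003], [0.801, -0.598, -0.003], [-0.004, -0.0, -1.0]]
contact_force: [0.0, -0.3, 0.8]
gripper_width: 0.737
finger_force: 0.0
```

```bash
python3 -c "
from h import *
delta(.594,.1618,.0,52.8)"
```

```text
d cm [0.03 0.06 7.35] dr [-0.   0.2  0.5] | at [0.5935 0.1621 0.0735] th 53.3 F [ 0.  -0.3  0.8] w 62.6 t 34.4 q [ 0.14  0.64 -0.62  1.73  0.46  0.92 -1.31]
```

>>> carry_out(
  delta_pos=[
    [0, 0.05, 2],
    [0, 0.05, 4],
    [0, 0.05, 6],
    [0, 0.05, 7.5],
    [0, 0.05, 8.8],
    [0, 0.05, 9.3],
    [0, 0.05, 9.3],
  ],
  dr=[
    [0, 0.2, 0.5],
    [0, 0.2, 0.5],
    [0, 0.2, 0.5],
    [0, 0.2, 0.5],
    [0, 0.2, 0.5],
    [0, 0.2, 0.5],
    [0, 0.2, 0.5],
  ],
)

```text
time_s: 35.1
eef_pos: [0.5944, 0.1617, -0.019]
ee_rot: [[0.606, 0.795, 0.001], [0.795, -0.606, 0.0], [0.001, 0.0, -1.0]]
contact_force: [-0.8, 0.9, 0.2]
gripper_width: 0.739
finger_force: 0.0
```

```bash
python3 -c "
from h import *
delta(.594,.1618,-.027,52.8)"
```

```text
d cm [-0.02 -0.04  0.8 ] dr [ 0.  -0.  -0.1] | at [ 0.5944  0.1617 -0.019 ] th 52.7 F [-0.8  0.9  0.2] w 62.8 t 35.1 q [ 0.09  0.76 -0.55  1.76  0.54  0.77 -1.38]
```

>>> carry_out(
  delta_pos=[
    [0, 0, 0.5],
    [0, 0, 0.8],
    [0, 0, 0.8],
  ],
  dr=[
    [0, 0, 0],
    [0, 0, 0],
    [0, 0, 0],
  ],
)

```text
time_s: 35.4
eef_pos: [0.5948, 0.1616, -0.0264]
ee_rot: [[0.607, 0.795, 0.002], [0.795, -0.607, 0.0], [0.001, 0.001, -1.0]]
contact_force: [-0.4, -0.5, 0.4]
gripper_width: 0.737
finger_force: 0.0
```

>>> carry_out(
  delta_pos=[
    [0, 0, 0],
    [0, 0, 0],
    [0, 0, 0],
    [0, 0, 0],
    [0, 0, 0],
    [0, 0, 0],
    [0, 0, 0],
  ],
  dr=[
    [0, 0, 0],
    [0, 0, 0],
    [0, 0, 0],
    [0, 0, 0],
    [0, 0, 0],
    [0, 0, 0],
    [0, 0, 0],
  ],
  jaw=0.35,
)

```text
time_s: 36.1
eef_pos: [0.5953, 0.1619, -0.0258]
ee_rot: [[0.607, 0.795, 0.003], [0.795, -0.607, 0.001], [0.002, 0.002, -1.0]]
contact_force: [-1.1, -0.4, 6.1]
gripper_width: 0.522
finger_force: 41.3
```

>>> carry_out(
  delta_pos=[
    [0, 0, -2],
    [0, 0, -5],
    [0, 0, -9],
    [0, 0, -13],
    [0, 0, -16.5],
    [0, 0, -16.5],
  ],
  dr=[
    [0, 0, 0],
    [0, 0, 0],
    [0, 0, 0],
    [0, 0, 0],
    [0, 0, 0],
    [0, 0, 0],
  ],
)

```text
time_s: 36.7
eef_pos: [0.5979, 0.1631, 0.1439]
ee_rot: [[0.607, 0.795, 0.01], [0.795, -0.607, 0.003], [0.008, 0.007, -1.0]]
contact_force: [0.7, 0.7, -0.3]
gripper_width: 0.522
finger_force: 41.0
```

>>> carry_out(
  delta_pos=[
    [0, 0, 0],
    [0, 0, 0],
    [0, 0, 0],
    [0, 0, 0],
    [0, 0, 0],
    [0, 0, 0],
    [0, 0, 0],
    [0, 0, 0],
    [0, 0, 0],
    [0, 0, 0],
    [0, 0, 0],
  ],
  dr=[
    [0, 0, -8],
    [0, 0, -16],
    [0, 0, -24],
    [0, 0, -32],
    [0, 0, -40],
    [0, 0, -48],
    [0, 0, -56],
    [0, 0, -64],
    [0, 0, -72],
    [0, 0, -80],
    [0, 0, -80],
  ],
)

```text
time_s: 37.8
eef_pos: [0.5937, 0.1612, 0.1372]
ee_rot: [[-0.678, 0.735, -0.001], [0.735, 0.678, 0.001], [0.001, -0.0, -1.0]]
contact_force: [-0.1, 0.1, -0.5]
gripper_width: 0.518
finger_force: 41.0
```

```bash
python3 -c "
from h import *
delta(.4045,.2513,.14,215.2)"
```

```text
d cm [19.46 -7.79 -0.27] dr [  0.   -0.  -82.5] | at [0.5937 0.1612 0.1372] th 132.7 F [-0.1  0.1 -0.5] w 44.0 t 37.8 q [ 0.37  0.68 -0.97  1.69  0.62  1.11 -0.04]
```

>>> carry_out(
  delta_pos=[
    [2, -0.8, 0],
    [4, -1.6, 0],
    [6, -2.4, 0],
    [8, -3.2, 0],
    [10, -4, 0],
    [12, -4.8, 0],
    [14, -5.6, 0],
    [16, -6.4, 0],
    [18, -7.2, 0],
    [19.5, -7.8, 0],
    [19.5, -7.8, 0],
    [19.5, -7.8, 0],
  ],
  dr=[
    [0, 0, -8],
    [0, 0, -16],
    [0, 0, -24],
    [0, 0, -32],
    [0, 0, -40],
    [0, 0, -48],
    [0, 0, -56],
    [0, 0, -64],
    [0, 0, -72],
    [0, 0, -80],
    [0, 0, -82.5],
    [0, 0, -82.5],
  ],
)

```text
time_s: 39.0
eef_pos: [0.4042, 0.2522, 0.1377]
ee_rot: [[-0.819, -0.574, 0.001], [-0.574, 0.819, 0.0], [-0.001, -0.0, -1.0]]
contact_force: [0.8, -0.3, -0.4]
gripper_width: 0.521
finger_force: 41.0
```

>>> carry_out(
  delta_pos=[
    [0, 0, 3],
    [0, 0, 6],
    [0, 0, 7.3],
    [0, 0, 7.3],
    [0, 0, 7.3],
    [0, 0, 7.3],
  ],
  dr=[
    [0, 0, 0],
    [0, 0, 0],
    [0, 0, 0],
    [0, 0, 0],
    [0, 0, 0],
    [0, 0, 0],
  ],
)

```text
time_s: 39.6
eef_pos: [0.4059, 0.253, 0.0665]
ee_rot: [[-0.818, -0.575, 0.003], [-0.575, 0.818, 0.002], [-0.004, -0.001, -1.0]]
contact_force: [0.2, 0.6, 0.1]
gripper_width: 0.522
finger_force: 41.0
```

```bash
python3 -c "
import h
from h import *
h.ZB=.0258
held('lift_brown',[])
delta(.4045,.2513,.046,215.2)"
```

```text
top ([(np.float64(303.0898), np.float64(0.001), np.float64(0.005)), (np.float64(303.9336), np.float64(-0.002), np.float64(0.004)), (np.float64(304.168), np.float64(-0.001), np.float64(0.004))], 0.64, np.int64(40))
side ([(np.float64(66.5742), np.float64(0.0), np.float64(0.0)), (np.float64(71.6992), np.float64(0.0), np.float64(-0.001)), (np.float64(73.2734), np.float64(-0.001), np.float64(-0.001))], 0.67, np.int64(823))
d cm [ 0.14 -0.02  1.98] dr [-0.1  0.1 -0.1] | at [0.4055 0.2523 0.0658] th -144.9 F [ 0.3  0.  -1. ] w 44.4 t 39.9 q [ 0.35  0.77 -1.26  2.07  0.9   1.01  0.8 ]
```

>>> carry_out(
  delta_pos=[
    [0.14, 0, 0],
    [0.14, 0, 0.8],
    [0.14, 0, 1.6],
    [0.14, 0, 1.6],
    [0.14, 0, 1.6],
    [0.14, 0, 1.6],
  ],
  dr=[
    [0, 0.1, 0],
    [0, 0.1, 0],
    [0, 0.1, 0],
    [0, 0.1, 0],
    [0, 0.1, 0],
    [0, 0.1, 0],
  ],
)

```text
time_s: 40.5
eef_pos: [0.404, 0.2516, 0.0494]
ee_rot: [[-0.817, -0.576, 0.0], [-0.576, 0.817, -0.0], [0.0, -0.0, -1.0]]
contact_force: [0.4, 0.5, 0.3]
gripper_width: 0.521
finger_force: 41.0
```

```bash
python3 -c "
from h import *
delta(.4045,.2513,.0175,215.2)"
```

```text
d cm [-0.02 -0.05  3.19] dr [-0. -0. -0.] | at [0.404  0.2516 0.0494] th -144.8 F [0.4 0.5 0.3] w 44.3 t 40.5 q [ 0.33  0.79 -1.23  2.08  0.92  0.99  0.78]
```

>>> carry_out(
  delta_pos=[
    [0, -0.05, 0.5],
    [0, -0.05, 1],
    [0, -0.05, 1.5],
    [0, -0.05, 2],
    [0, -0.05, 2],
  ],
  dr=[
    [0, 0, 0],
    [0, 0, 0],
    [0, 0, 0],
    [0, 0, 0],
    [0, 0, 0],
  ],
)

```text
time_s: 41.0
eef_pos: [0.4039, 0.2507, 0.0286]
ee_rot: [[-0.818, -0.576, -0.001], [-0.576, 0.818, -0.001], [0.001, -0.001, -1.0]]
contact_force: [-0.3, -0.1, -0.4]
gripper_width: 0.519
finger_force: 41.0
```

>>> carry_out(
  delta_pos=[
    [0, 0, 0.4],
    [0, 0, 0.8],
    [0, 0, 1.2],
    [0, 0, 1.2],
  ],
  dr=[
    [0, 0, 0],
    [0, 0, 0],
    [0, 0, 0],
    [0, 0, 0],
  ],
)

```text
time_s: 41.4
eef_pos: [0.404, 0.2508, 0.0168]
ee_rot: [[-0.818, -0.576, -0.0], [-0.576, 0.818, -0.001], [0.001, -0.001, -1.0]]
contact_force: [0.3, 0.4, -0.1]
gripper_width: 0.52
finger_force: 41.0
```

>>> carry_out(
  delta_pos=[
    [0, 0, 0],
    [0, 0, 0],
    [0, 0, 0],
    [0, 0, 0],
    [0, 0, 0],
    [0, 0, -3],
    [0, 0, -7],
    [0, 0, -11],
    [0, 0, -13],
    [0, 0, -13],
  ],
  dr=[
    [0, 0, 0],
    [0, 0, 0],
    [0, 0, 0],
    [0, 0, 0],
    [0, 0, 0],
    [0, 0, 0],
    [0, 0, 0],
    [0, 0, 0],
    [0, 0, 0],
    [0, 0, 0],
  ],
  jaw=0.72,
)

```text
time_s: 42.4
eef_pos: [0.4059, 0.2524, 0.15]
ee_rot: [[-0.818, -0.575, 0.005], [-0.575, 0.818, 0.002], [-0.005, -0.001, -1.0]]
contact_force: [0.6, 0.5, -0.5]
gripper_width: 0.724
finger_force: 0.0
```

```bash
python3 -c "
from h import *
seated('lift_brown',(.036,.039,.042,.045,.048,.054))
delta(.48,-.05,.145,125)"
```

```text
lift_brown 0.036 0.786 0.72
lift_brown 0.039 0.801 0.72
lift_brown 0.042 0.805 0.72
lift_brown 0.045 0.79 0.72
lift_brown 0.048 0.739 0.72
lift_brown 0.054 0.609 0.72
d cm [ 11.12 -28.93   0.25] dr [-0.1  0.1 90.1] | at [0.4045 0.2506 0.1471] th -144.9 F [0.9 0.1 0.2] w 61.5 t 42.5 q [ 0.46  0.67 -1.41  2.01  0.75  1.13  0.9 ]
```

Brown is seated. Now dark.

>>> carry_out(
  delta_pos=[
    [1, -3, 0],
    [2, -6, 0],
    [3, -9, 0],
    [4, -12, 0],
    [5.5, -15, 0],
    [7, -18, 0],
    [8.5, -22, 0],
    [10, -26, 0],
    [11.1, -29, 0],
    [11.1, -29, 0],
    [11.1, -29, 0],
  ],
  dr=[
    [0, 0, 8],
    [0, 0, 16],
    [0, 0, 24],
    [0, 0, 32],
    [0, 0, 40],
    [0, 0, 48],
    [0, 0, 56],
    [0, 0, 64],
    [0, 0, 72],
    [0, 0, 80],
    [0, 0, 88],
  ],
  jaw=0.68,
)

```text
time_s: 43.6
eef_pos: [0.4794, -0.0516, 0.1459]
ee_rot: [[-0.597, 0.803, -0.002], [0.803, 0.597, 0.0], [0.002, -0.002, -1.0]]
contact_force: [-0.2, 1.0, -0.2]
gripper_width: 0.679
finger_force: 0.0
```

```bash
python3 -c "
from h import *
p=arm.snapshot('top');F=np.load('poses.npz')
if arm.trace(p,'lift_dark'):
    r=fit(p,'lift_dark',F['lift_dark']);print(r[0].round(4),np.degrees(r[0][2]),r[1])
delta(.471,-.1822,.07,44.2)"
```

```text
[ 0.4701 -0.1821  0.7675  2.3773  0.4372] 43.97346507812848 2.9841232299804688
d cm [-9.98 -8.67  7.67] dr [-0.1  0.1 83.1] | at [ 0.4796 -0.0502  0.1465] th 127.3 F [ 0.9 -0.6  0.8] w 57.5 t 43.8 q [ 0.97  0.48 -1.14  2.    0.52  1.    0.23]
```

>>> carry_out(
  delta_pos=[
    [-2, -1.5, 0],
    [-4, -3, 0],
    [-6, -5, 0],
    [-8, -6.5, 0],
    [-10, -8.7, 0],
    [-10, -8.7, 1],
    [-10, -8.7, 2],
    [-10, -8.7, 4],
    [-10, -8.7, 6],
    [-10, -8.7, 7.7],
    [-10, -8.7, 7.7],
    [-10, -8.7, 7.7],
  ],
  dr=[
    [0, 0, 8],
    [0, 0, 16],
    [0, 0, 24],
    [0, 0, 32],
    [0, 0, 40],
    [0, 0, 48],
    [0, 0, 56],
    [0, 0, 64],
    [0, 0, 72],
    [0, 0, 80],
    [0, 0, 83.2],
    [0, 0, 83.2],
  ],
)

```text
time_s: 44.95
eef_pos: [0.4706, -0.1812, 0.0693]
ee_rot: [[0.717, 0.697, -0.002], [0.697, -0.717, 0.001], [-0.001, -0.002, -1.0]]
contact_force: [-0.0, -0.6, -0.1]
gripper_width: 0.678
finger_force: 0.0
```

```bash
python3 -c "
from h import *
delta(.4702,-.1822,-.018,44)"
```

```text
d cm [-0.09  0.06  8.73] dr [-0.1  0.1  0.2] | at [ 0.4706 -0.1812  0.0693] th 44.2 F [-0.  -0.6 -0.1] w 57.6 t 45.0 q [ 0.88  0.49 -0.69  2.01  0.44  0.79 -0.87]
```

>>> carry_out(
  delta_pos=[
    [-0.1, 0.05, 2],
    [-0.1, 0.05, 4],
    [-0.1, 0.05, 6],
    [-0.1, 0.05, 7.5],
    [-0.1, 0.05, 8.7],
    [-0.1, 0.05, 8.7],
    [-0.1, 0.05, 8.7],
  ],
  dr=[
    [0, 0, 0.2],
    [0, 0, 0.2],
    [0, 0, 0.2],
    [0, 0, 0.2],
    [0, 0, 0.2],
    [0, 0, 0.2],
    [0, 0, 0.2],
  ],
)

```text
time_s: 45.65
eef_pos: [0.4715, -0.1831, -0.0163]
ee_rot: [[0.722, 0.692, 0.0], [0.692, -0.722, -0.0], [0.0, 0.001, -1.0]]
contact_force: [0.8, -0.2, 0.3]
gripper_width: 0.677
finger_force: 0.0
```

```bash
python3 -c "
from h import *
delta(.4702,-.1822,-.0255,44)"
```

```text
d cm [-0.03 -0.16  0.92] dr [ 0.  -0.  -0.2] | at [ 0.4715 -0.1831 -0.0163] th 43.8 F [ 0.8 -0.2  0.3] w 57.6 t 45.6 q [ 0.78  0.63 -0.58  2.04  0.57  0.63 -0.98]
```

>>> carry_out(
  delta_pos=[
    [0, -0.1, 0.5],
    [0, -0.12, 0.9],
    [0, -0.12, 0.9],
    [0, -0.12, 0.9],
  ],
  dr=[
    [0, 0, 0],
    [0, 0, 0],
    [0, 0, 0],
    [0, 0, 0],
  ],
)

```text
time_s: 46.05
eef_pos: [0.4705, -0.1826, -0.0253]
ee_rot: [[0.722, 0.692, 0.0], [0.692, -0.722, -0.001], [-0.0, 0.001, -1.0]]
contact_force: [-0.2, -0.3, 0.3]
gripper_width: 0.678
finger_force: 0.0
```

>>> carry_out(
  delta_pos=[
    [0, 0, 0],
    [0, 0, 0],
    [0, 0, 0],
    [0, 0, 0],
    [0, 0, 0],
    [0, 0, 0],
    [0, 0, 0],
  ],
  dr=[
    [0, 0, 0],
    [0, 0, 0],
    [0, 0, 0],
    [0, 0, 0],
    [0, 0, 0],
    [0, 0, 0],
    [0, 0, 0],
  ],
  jaw=0.3,
)

```text
time_s: 46.75
eef_pos: [0.4708, -0.1827, -0.0249]
ee_rot: [[0.722, 0.692, 0.001], [0.692, -0.722, -0.001], [-0.0, 0.001, -1.0]]
contact_force: [-1.3, 0.3, 6.0]
gripper_width: 0.448
finger_force: 40.4
```

Gripped (38 mm). ZB = 0.0249.

>>> carry_out(
  delta_pos=[
    [0, 0, -2],
    [0, 0, -5],
    [0, 0, -9],
    [0, 0, -13],
    [0, 0, -16.5],
    [0, 0, -16.5],
  ],
  dr=[
    [0, 0, 0],
    [0, 0, 0],
    [0, 0, 0],
    [0, 0, 0],
    [0, 0, 0],
    [0, 0, 0],
  ],
)

```text
time_s: 47.35
eef_pos: [0.4739, -0.1834, 0.1441]
ee_rot: [[0.722, 0.691, 0.008], [0.692, -0.722, -0.005], [0.003, 0.009, -1.0]]
contact_force: [0.8, -0.8, -0.7]
gripper_width: 0.45
finger_force: 40.6
```

```bash
python3 -c "
from h import *
delta(.48,-.05,.145,125)"
```

```text
d cm [ 9.67 -9.21 -0.14] dr [  0.5   0.2 -81.2] | at [ 0.4739 -0.1834  0.1441] th 43.8 F [ 0.8 -0.8 -0.7] w 38.2 t 47.4 q [ 0.95  0.38 -0.77  1.96  0.33  0.92 -0.79]
```

>>> carry_out(
  delta_pos=[
    [1, -1, 0],
    [2, -2, 0],
    [3, -3, 0],
    [4, -4, 0],
    [5, -5, 0],
    [6, -6, 0],
    [7, -7, 0],
    [8, -8, 0],
    [9.7, -9.2, 0],
    [9.7, -9.2, 0],
    [9.7, -9.2, 0],
  ],
  dr=[
    [0, 0, -8],
    [0, 0, -16],
    [0, 0, -24],
    [0, 0, -32],
    [0, 0, -40],
    [0, 0, -48],
    [0, 0, -56],
    [0, 0, -64],
    [0, 0, -72],
    [0, 0, -80],
    [0, 0, -81],
  ],
)

```text
time_s: 48.45
eef_pos: [0.4763, -0.0481, 0.1387]
ee_rot: [[-0.573, 0.82, -0.001], [0.82, 0.573, 0.0], [0.001, -0.0, -1.0]]
contact_force: [-0.4, -0.3, -0.5]
gripper_width: 0.448
finger_force: 40.5
```

```bash
python3 -c "
from h import *
delta(.4045,.2513,.14,215.2)"
```

```text
d cm [28.66 11.27 -0.11] dr [  0.   -0.1 -90.3] | at [ 0.4763 -0.0481  0.1387] th 124.9 F [-0.4 -0.3 -0.5] w 38.1 t 48.5 q [ 0.96  0.48 -1.12  2.02  0.52  0.98  0.18]
```

>>> carry_out(
  delta_pos=[
    [3, 1, 0],
    [6, 2, 0],
    [9, 3, 0],
    [12, 4.5, 0],
    [15, 6, 0],
    [18, 7, 0],
    [21, 8, 0],
    [24, 9, 0],
    [27, 10.5, 0],
    [28.7, 11.3, 0],
    [28.7, 11.3, 0],
    [28.7, 11.3, 0],
  ],
  dr=[
    [0, 0, -8],
    [0, 0, -16],
    [0, 0, -24],
    [0, 0, -32],
    [0, 0, -40],
    [0, 0, -48],
    [0, 0, -56],
    [0, 0, -64],
    [0, 0, -72],
    [0, 0, -80],
    [0, 0, -88],
    [0, 0, -90.3],
  ],
)

```text
time_s: 49.65
eef_pos: [0.4055, 0.2517, 0.1385]
ee_rot: [[-0.817, -0.576, -0.001], [-0.576, 0.817, -0.001], [0.001, 0.0, -1.0]]
contact_force: [0.5, 0.3, -0.4]
gripper_width: 0.45
finger_force: 40.6
```

>>> carry_out(
  delta_pos=[
    [0, 0, 3],
    [0, 0, 6],
    [0, 0, 7.2],
    [0, 0, 7.2],
    [0, 0, 7.2],
    [0, 0, 7.2],
  ],
  dr=[
    [0, 0, 0],
    [0, 0, 0],
    [0, 0, 0],
    [0, 0, 0],
    [0, 0, 0],
    [0, 0, 0],
  ],
)

```text
time_s: 50.25
eef_pos: [0.4068, 0.252, 0.0685]
ee_rot: [[-0.819, -0.574, 0.002], [-0.574, 0.819, 0.001], [-0.002, -0.001, -1.0]]
contact_force: [-0.1, 0.4, 0.3]
gripper_width: 0.449
finger_force: 40.6
```

```bash
python3 -c "
import h
from h import *
h.ZB=.0249
held('lift_dark',[])
delta(.4045,.2513,.048,215.2)"
```

```text
top None
side ([(np.float64(80.9102), np.float64(0.002), np.float64(0.0)), (np.float64(81.3281), np.float64(0.001), np.float64(0.0)), (np.float64(84.168), np.float64(0.002), np.float64(0.001))], 0.79, np.int64(600))
d cm [0.17 0.11 1.99] dr [-0.1  0.1 -0.2] | at [0.4065 0.2514 0.0679] th -145.0 F [ 0.  -0.4 -0.9] w 38.1 t 50.5 q [ 0.36  0.77 -1.27  2.07  0.9   1.03  0.79]
```

>>> carry_out(
  delta_pos=[
    [0.07, 0.11, 0],
    [0.07, 0.11, 0.8],
    [0.07, 0.11, 1.6],
    [0.07, 0.11, 1.6],
    [0.07, 0.11, 1.6],
    [0.07, 0.11, 1.6],
  ],
  dr=[
    [0, 0.1, -0.2],
    [0, 0.1, -0.2],
    [0, 0.1, -0.2],
    [0, 0.1, -0.2],
    [0, 0.1, -0.2],
    [0, 0.1, -0.2],
  ],
)

```text
time_s: 51.1
eef_pos: [0.4048, 0.252, 0.0513]
ee_rot: [[-0.816, -0.577, -0.001], [-0.577, 0.816, -0.001], [0.002, -0.0, -1.0]]
contact_force: [0.4, 0.1, 0.7]
gripper_width: 0.451
finger_force: 40.6
```

```bash
python3 -c "
from h import *
delta(.4052,.2518,.030,215.2)"
```

```text
d cm [-0.02 -0.04  2.13] dr [-0.  -0.1  0.1] | at [0.4048 0.252  0.0513] th -144.7 F [0.4 0.1 0.7] w 38.3 t 51.1 q [ 0.34  0.79 -1.24  2.07  0.93  1.    0.78]
```

>>> carry_out(
  delta_pos=[
    [0, -0.04, 0.4],
    [0, -0.04, 0.8],
    [0, -0.04, 1.2],
    [0, -0.04, 1.2],
  ],
  dr=[
    [0, 0, 0],
    [0, 0, 0],
    [0, 0, 0],
    [0, 0, 0],
  ],
)

```text
time_s: 51.5
eef_pos: [0.4048, 0.2511, 0.0387]
ee_rot: [[-0.817, -0.577, -0.002], [-0.577, 0.817, -0.002], [0.003, -0.001, -1.0]]
contact_force: [0.0, 0.6, -0.2]
gripper_width: 0.452
finger_force: 40.6
```

>>> carry_out(
  delta_pos=[
    [0, 0, 0.4],
    [0, 0, 0.8],
    [0, 0, 0.9],
    [0, 0, 0.9],
  ],
  dr=[
    [0, 0, 0],
    [0, 0, 0],
    [0, 0, 0],
    [0, 0, 0],
  ],
)

```text
time_s: 51.9
eef_pos: [0.4049, 0.2514, 0.0301]
ee_rot: [[-0.817, -0.577, -0.001], [-0.577, 0.817, -0.002], [0.002, -0.001, -1.0]]
contact_force: [0.2, 0.3, -0.2]
gripper_width: 0.454
finger_force: 40.6
```

>>> carry_out(
  delta_pos=[
    [0, 0, 0],
    [0, 0, 0],
    [0, 0, 0],
    [0, 0, 0],
    [0, 0, 0],
    [0, 0, -3],
    [0, 0, -7],
    [0, 0, -11],
    [0, 0, -12],
    [0, 0, -12],
  ],
  dr=[
    [0, 0, 0],
    [0, 0, 0],
    [0, 0, 0],
    [0, 0, 0],
    [0, 0, 0],
    [0, 0, 0],
    [0, 0, 0],
    [0, 0, 0],
    [0, 0, 0],
    [0, 0, 0],
  ],
  jaw=0.7,
)

```text
time_s: 52.9
eef_pos: [0.4063, 0.2522, 0.1517]
ee_rot: [[-0.817, -0.577, 0.002], [-0.577, 0.817, -0.001], [-0.001, -0.002, -1.0]]
contact_force: [0.1, -0.8, 0.1]
gripper_width: 0.702
finger_force: 0.0
```

```bash
python3 -c "
from h import *
seated('lift_dark',(.048,.051,.054,.057,.06,.066))
p=arm.snapshot('side')
cv2.imwrite('pics/i2.png',cv2.resize(p['frame'][240:350,280:400],(600,550),interpolation=3)[:,:,::-1])
print(arm.read_state()['eef_pos'])"
```

```text
lift_dark 0.048 0.759 0.8
lift_dark 0.051 0.835 0.8
lift_dark 0.054 0.855 0.8
lift_dark 0.057 0.821 0.8
lift_dark 0.06 0.747 0.8
lift_dark 0.066 0.602 0.8
[0.4046478  0.25066887 0.14897401]
```

View pics/i2.png

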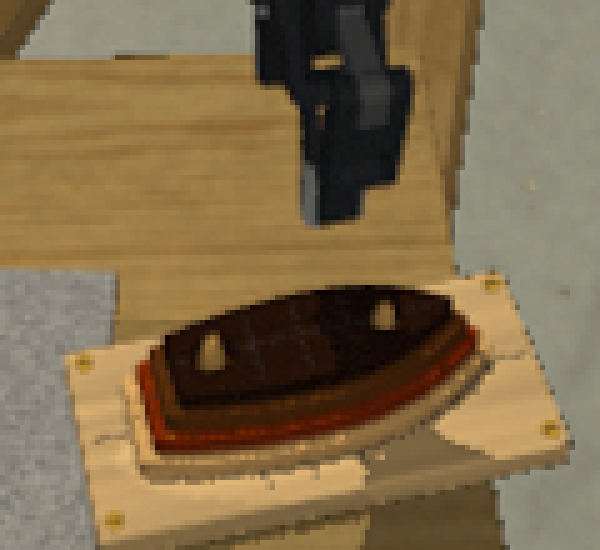

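The picture shows all four lifts stacked flat, dowel tips at (212,350) and (385,312), with the bows at the drawn bow end and the gripper clear above.

```bash
python3 -c "
from rig import arm
print(arm.close_job())"
```

```text
the job is handed in; nothing more can be done
None
```

All four lifts are on both dowels in the order pale, red, mid-brown, dark, seated flat with every bow at the drawn bow end; the glue, tape and tin were never approached, and the job was handed in at about 53 s (no verdict was returned).

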